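# Fetch the filter from behind the reagent bottles and load the pump unit

### The job

The steel filter cartridge is hemmed in by three reagent bottles in the white spill tray: first set all three bottles aside, upright, in the empty yellow tray, leaving the filter where it is meanwhile. Then put the filter upright and fully down in the round black holder of the blue pump unit, let go of it, and only after that return each bottle upright to the middle of the disc in the white tray that matches its cap colour. Never tip a bottle over, and leave the glass beaker alone.

Things in the scene. Friction and masses are not known exactly. Their poses are not given: they have to be found in the camera images.
- bottle_blue: loose white bottle with blue screw cap and blue band, 126 mm tall, about 200 g. Round body 56 mm in diameter up to 82 mm, cone up to 98 mm, then the cap, 34 mm in diameter, from 98 to 126 mm: grip it there from above. Origin: centre of its underside, z up. At the start it stands in the white spill tray on the blue disc
- bottle_red: loose white bottle with red screw cap and red band, 126 mm tall, about 200 g. Round body 56 mm in diameter up to 82 mm, cone up to 98 mm, then the cap, 34 mm in diameter, from 98 to 126 mm: grip it there from above. Origin: centre of its underside, z up. At the start it stands in the white spill tray on the red disc
- bottle_green: loose white bottle with green screw cap and green band, 126 mm tall, about 200 g. Round body 56 mm in diameter up to 82 mm, cone up to 98 mm, then the cap, 34 mm in diameter, from 98 to 126 mm: grip it there from above. Origin: centre of its underside, z up. At the start it stands in the white spill tray on the green disc
- disc_blue: flat blue disc, 76 mm in diameter, on the floor of the fixed white spill tray (170 x 220 mm, walls 15 mm high): the place of the blue-capped bottle. Origin: its centre at floor level, 5 mm above the bench. The three discs lie left, right and in front (robot side) of the filter's starting place, 62 mm from it; which colour is where varies
- disc_red: flat red disc, 76 mm in diameter, on the floor of the fixed white spill tray (170 x 220 mm, walls 15 mm high): the place of the red-capped bottle. Origin: its centre at floor level, 5 mm above the bench. The three discs lie left, right and in front (robot side) of the filter's starting place, 62 mm from it; which colour is where varies
- disc_green: flat green disc, 76 mm in diameter, on the floor of the fixed white spill tray (170 x 220 mm, walls 15 mm high): the place of the green-capped bottle. Origin: its centre at floor level, 5 mm above the bench. The three discs lie left, right and in front (robot side) of the filter's starting place, 62 mm from it; which colour is where varies
- filter: loose steel filter cartridge, upright cylinder 40 mm in diameter and 60 mm tall, orange top end, black nipple (12 mm wide, up to 70 mm) on top, about 150 g. Origin: centre of its underside, z up. At the start it stands on the spill tray's bare floor, 5 mm above the bench, hemmed in by the three taller bottles
- side_tray: fixed empty yellow tray for things set aside, 250 mm along its x, 120 mm along its y, walls 5 mm thick and 15 mm high, floor 5 mm above the bench; room for three bottles in a row along its x. Origin: its centre at bench level. It lies left or right of the spill tray
- holder_floor (a point): floor centre of the round black open cup (filter holder) on the fixed blue pump unit, left or right of the spill tray. Cup: 52 mm inside, 64 mm outside, 20 mm deep, floor 35 mm and rim 55 mm above the bench. Unit's x: from cup to control panel (face 80 mm away, top 85 mm above the bench); unit reaches 60 mm to -x, 130 mm to +x, 75 mm to each side
- beaker: loose empty glass beaker, 56 mm in diameter, 70 mm tall, on the bench beyond the spill tray; a bystander. Origin: centre of its underside
There are look-alikes about, which are no part of the job. What is shaped like the bottle_green but turquoise is not meant. What is shaped like the bottle_red but purple is not meant.

How it is judged (in metres and radians):
On the way, in this order (a step that is already met when the one before it is completed fails the run):
1. all three bottles stand upright, let go, in the yellow side tray while the filter is still in its place (moved less than 30 mm) (angle between each of bottle_blue, bottle_red, bottle_green's own z axis and vertical below 0.15 rad and x of bottle_blue in the frame of side_tray between -0.11 and 0.11 m and y of bottle_blue in the frame of side_tray between -0.045 and 0.045 m and z of each of bottle_blue, bottle_red, bottle_green in the frame of side_tray below 0.01 m and linear speed of each of bottle_blue, bottle_red, bottle_green below 0.05 m/s and x of bottle_red in the frame of side_tray between -0.11 and 0.11 m and y of bottle_red in the frame of side_tray between -0.045 and 0.045 m and x of bottle_green in the frame of side_tray between -0.11 and 0.11 m and y of bottle_green in the frame of side_tray between -0.045 and 0.045 m and contact force between the fingers and bottle_blue below 0.1 N and contact force between the fingers and bottle_red below 0.1 N and contact force between the fingers and bottle_green below 0.1 N and distance of filter from where it was at the start of the episode below 0.03 m), for 0.2 s.
2. the filter is seated upright in the holder and let go while all three bottles are still in the yellow side tray (horizontal distance between filter and holder_floor below 0.009 m and z of filter in the frame of holder_floor below 0.005 m and angle between each of filter, bottle_blue, bottle_red, bottle_green's own z axis and vertical below 0.15 rad and linear speed of each of filter, bottle_blue, bottle_red, bottle_green below 0.05 m/s and contact force between the fingers and filter below 0.1 N and x of bottle_blue in the frame of side_tray between -0.11 and 0.11 m and y of bottle_blue in the frame of side_tray between -0.045 and 0.045 m and z of each of bottle_blue, bottle_red, bottle_green in the frame of side_tray below 0.01 m and x of bottle_red in the frame of side_tray between -0.11 and 0.11 m and y of bottle_red in the frame of side_tray between -0.045 and 0.045 m and x of bottle_green in the frame of side_tray between -0.11 and 0.11 m and y of bottle_green in the frame of side_tray between -0.045 and 0.045 m), for 0.2 s.
At the end, for the whole second after the job is handed in: each bottle stands upright (within 0.15 rad) on the spill tray's floor with its centre within 13 mm of the centre of the disc of its cap's colour; the filter stands upright in the holder, within 9 mm of its centre and within 5 mm of its floor; all are let go and at rest (angle between each of bottle_blue, bottle_red, bottle_green, filter's own z axis and vertical below 0.15 rad and horizontal distance between bottle_blue and disc_blue below 0.013 m and z of bottle_blue in the frame of disc_blue below 0.005 m and linear speed of each of bottle_blue, bottle_red, bottle_green below 0.02 m/s and horizontal distance between bottle_red and disc_red below 0.013 m and z of bottle_red in the frame of disc_red below 0.005 m and horizontal distance between bottle_green and disc_green below 0.013 m and z of bottle_green in the frame of disc_green below 0.005 m and contact force between the fingers and bottle_blue below 0.1 N and contact force between the fingers and bottle_red below 0.1 N and contact force between the fingers and bottle_green below 0.1 N and horizontal distance between filter and holder_floor below 0.009 m and z of filter in the frame of holder_floor below 0.005 m and linear speed of filter below 0.05 m/s and contact force between the fingers and filter below 0.1 N); the robot touches nothing.
It fails at once if a bottle is tipped over (more than 0.7 rad) (angle between any of bottle_blue, bottle_red, bottle_green's own z axis and vertical above 0.7 rad).
It fails at once if the beaker is moved more than 20 mm or tipped (distance of beaker from where it was at the start of the episode above 0.02 m or angle between beaker's own z axis and vertical above 0.3 rad).
It also fails if it takes over 115 s, if anything falls off the work surface, if the arm or the gripper's body presses on something with over 40 N, if the wrist force passes 120 N, or if a joint passes its speed limit or range.

### The arm

A 6-joint arm with a two-finger parallel gripper is mounted at the origin on the work surface. World frame = base frame: x ahead of the robot, y to its left, z up, the work surface at z = 0. Lengths are in mm, angles in rad, forces in N, time in s.
With the tool pointing down it reaches from about 275 to 750 mm from the base axis. Payload 10.2 kg.
Tool frame: the origin (TCP) lies at the very end of the fingers, on their centre line; the grasp point (between the pads) lies 19 mm behind it; z points along the fingers, y is the direction in which the jaws open and shut (so a half turn about z gives the same grasp; the last joint's range is limited). The gripper opens to 85 mm and grips with 20 to 120 N. Pads are 22 mm wide; open, the fingers measure 114 mm over their backs; the gripper's body (76 mm by 85 mm) begins 54 mm behind the grasp point. The pads swing forward as they close: fully open they stand 13 mm farther back than shut.
Start: joints at [-1.478, 0.313, 1.498, -0, 1.331, -0.223], TCP at [163.04, -499.048, 231.294] pointing down, gripper open.
Joint ranges: [-2.94, 2.94], [-0.97, 2.17], [0.19, 2.56], [-1.23, 4.37], [0.02, 3.11], [-2.88, 2.88]. Speed limits (rad/s): [2.39, 2.39, 3.01, 3.14, 3.14, 3.14].

### API

Orientations are given as a unit quaternion [w, x, y, z].
In Python, from rig import sensors, imaging, ctrl gives the robot as it stands.
- The arm moves only by the shell command python3 -m creep 'ROWS' [FORCE]. ROWS is JSON, a list of rows, each an object with "grip": the finger opening in mm, from 0 to 85.4; "linear": the shift along the tool's x, y, z in mm, a list of three; "rot": the turn, a rotation vector about the tool's x, y, z in rad, a list of three. A call has 1 to 12 rows; each row shifts and turns the commanded pose from where the row before left it, along the tool's axes as they then stand; what a row does not reach is not made up. A row lasts 1/12 s, in which the tool goes at most 41.7 mm and 7.16 degrees, less where a joint would pass 70% of its speed; a pose out of reach is approached as far as the arm can. A call with a gripper value outside its range is refused whole. The fingers move at their own pace and stop on an object; FORCE is the grip in N (left out, the last holds). Time passes only in rows, so rows that do not move let the fingers close. It gives the time, the measured TCP pose, the force and the opening at its end, in the units of the state.
- sensors.sense(): the state, without advancing time (a new reading comes with each control period).
- imaging.capture(name): name is "scene" or "top" or "wrist"; returns (picture, depth): 480x640x3 uint8, red, green, blue; 480x640 float32, mm along the optical axis (not along the pixel's ray), 0 where there is no reading.
- imaging.camera_params(name): a dict with "intrinsics" (3x3 intrinsics, pixels), "R" (3x3) and "t" (3): a world point X has camera coordinates R X + t. Camera axes: x right, y down, z forward; pixel columns grow to the right and rows downward; lengths in mm; the calibration is good to about 2 mm. A picture is of the moment at which its call begins: read the wrist's pose just before it. camera_params takes no time and is no camera call; for the wrist camera it gives the pose at the moment of the call.
- ctrl.finish_job(): hands the job in, once; it reports no verdict.
The state is a dict: "time_s": time; "joints": joint angles; "dq": joint speeds; "tau": joint torques, N m; "eef_pos": TCP position; "ee_rot": TCP orientation; "force": force on the tool from outside, world axes, zero at the start; "wrist_torque": the same for the moment, N m; "grip_width": opening from 0.0 (shut) to 1.0 (fully open).
Only numpy, scipy, OpenCV 4.12 (cv2) and the standard library are available. Lean on these libraries where they do the work, as an engineer would, in place of code of your own. Each camera call takes 0.05 s, during which the arm holds its last target.

## Working session

There is one attempt and no reset: what is moved stays moved. The work goes in short steps, Python scripts to look and compute and a shell command to move; the robot and the scene stay as the last step left them, time stands still between calls to the robot, and variables do not carry over. Pictures are saved under pics/ and viewed, and the job is handed in when it is done.

```bash
ls; mkdir -p pics; python3 - <<'E'
from rig import sensors, imaging
import cv2,numpy as np
print(sensors.sense())
for n in ("scene","top"):
    p,d=imaging.capture(n); cv2.imwrite(f"pics/{n}0.png",p[:,:,::-1]); np.savez(f"{n}0.npz",p=p,d=d,**imaging.camera_params(n))
    print(n,{k:np.round(v,3).tolist() for k,v in imaging.camera_params(n).items()})
E
```

```text
pics
{'time_s': 0.0, 'joints': array([-1.47841473e+00,  3.13427494e-01,  1.49846056e+00,  2.17247054e-05,
        1.33100771e+00, -2.23413773e-01]), 'dq': array([-3.94098345e-04,  6.20827276e-04, -2.44889443e-03, -5.15315535e-05,
       -3.12258766e-04,  9.06782660e-05]), 'tau': array([ 3.50854079e-04, -4.12268722e+01, -2.59741831e+01, -1.82292983e-04,
        4.22052137e-03, -4.71152589e-05]), 'eef_pos': array([ 163.0121553 , -498.77000536,  230.7377587 ]), 'ee_rot': array([-6.49467401e-04,  9.87560235e-01,  1.57239808e-01,  5.31841080e-05]), 'force': array([-0.38664139,  0.79027049,  0.65283215]), 'wrist_torque': array([ 0.02785884, -0.00574195,  0.00472056]), 'grip_width': 0.9973094099783479}
scene {'intrinsics': [[554.246, 0.0, 319.614], [0.0, 554.246, 234.792], [0.0, 0.0, 1.0]], 'R': [[0.431, 0.902, 0.014], [0.693, -0.321, -0.646], [-0.578, 0.288, -0.763]], 't': [-264.263, -415.897, 1348.305]}
top {'intrinsics': [[563.569, 0.0, 324.554], [0.0, 563.569, 239.129], [0.0, 0.0, 1.0]], 'R': [[0.0, -1.0, -0.013], [-0.994, 0.001, -0.113], [0.113, 0.013, -0.993]], 't': [-4.11, 643.886, 961.056]}
```

View pics/scene0.png

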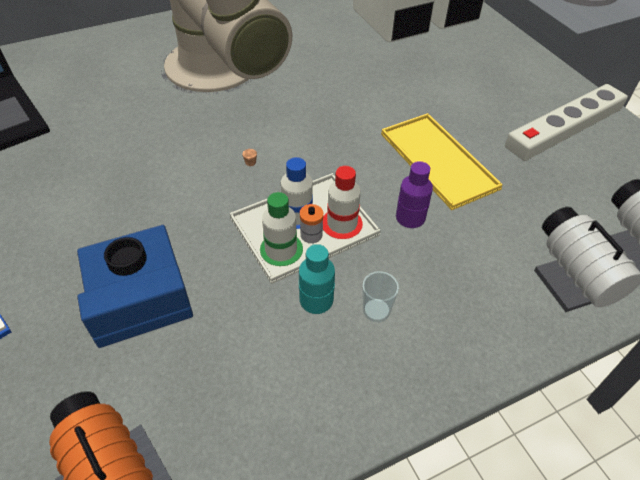

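View pics/top0.png

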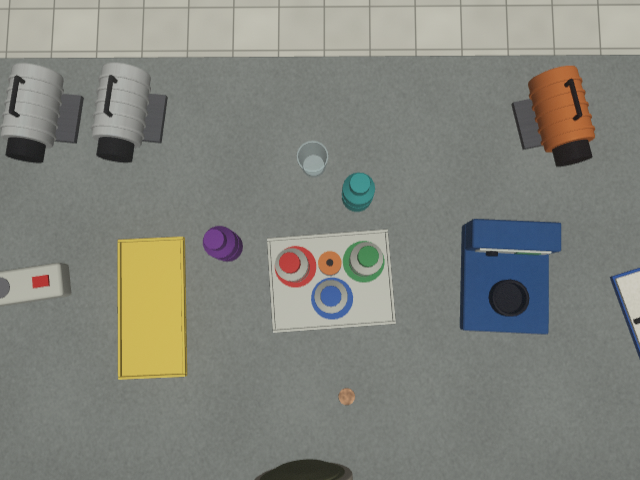

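The scene view shows the white tray with green, blue and red bottles around the orange-topped filter at about (312,215). In the top view the caps are red (290,262), green (368,257) and blue (331,296), and the filter is at (330,262). The yellow tray is centred near (152,308), the cup near (509,298) and the beaker near (312,158). The purple bottle (222,243) and the turquoise one (358,190) are decoys.

```bash
cat > h.py <<'E'
import numpy as np,cv2
from scipy.optimize import least_squares
def load(n):
    z=np.load(n+".npz"); return z
def cloud(d,K,R,t):
    v,u=np.indices(d.shape); 
    c=np.stack([(u-K[0,2])/K[0,0]*d,(v-K[1,2])/K[1,1]*d,d],-1)
    return (c-t)@R   # R^T(c-t)
def ray(u,v,z,K,R,t):
    d=R.T@np.array([(u-K[0,2])/K[0,0],(v-K[1,2])/K[1,1],1]); o=-R.T@t
    return o+d*(z-o[2])/d[2]
def hsv(p): return cv2.cvtColor(p,cv2.COLOR_RGB2HSV)
def circ(xy,r=None):
    f=(lambda q: np.hypot(*(xy-q[:2]).T)-(r if r else q[2]))
    q0=list(xy.mean(0))+([] if r else [20])
    return least_squares(f,q0,loss='soft_l1',f_scale=1).x
E
python3 - <<'E'
from h import *
for n in("top0","scene0"):
    z=load(n);p,d=z['p'],z['d'];K,R,t=z['intrinsics'],z['R'],z['t']
    X=cloud(d,K,R,t);H=hsv(p);h,s,v=[H[...,i].astype(int) for i in range(3)]
    print(n)
    b=(d>0)&(s<40)&(abs(X[...,2])<30)&(X[...,0]>250)&(X[...,0]<750)&(abs(X[...,1])<400)
    print("bench z",np.median(X[b][:,2]))
    cols=dict(red=((h<5)|(h>175))&(s>150),green=(h>55)&(h<75)&(s>120),blue=(h>105)&(h<118)&(s>150),orange=(h>7)&(h<18)&(s>150),purple=(h>130)&(h<155)&(s>100),turq=(h>82)&(h<98)&(s>120))
    box=(X[...,0]>300)&(X[...,0]<800)&(abs(X[...,1])<250)
    for c,m in cols.items():
        zr=(118,138) if c!="orange" else (58,76)
        m2=m&box&(X[...,2]>zr[0])&(X[...,2]<zr[1]); q=X[m2]
        if len(q)<5: print(c,len(q));continue
        top=np.percentile(q[:,2],60); q=q[q[:,2]>top-4]
        cc=cv2.minEnclosingCircle(q[:,:2].astype(np.float32))
        print(c,len(q),"z",round(float(np.median(q[:,2])),1),"mean",q.mean(0).round(1),"circ",np.round(cc[0],1),round(cc[1],1))
    # yellow tray
    m=(h>20)&(h<32)&(s>120)&(X[...,0]>100)&(X[...,0]<900)
    q=X[m]; print("yellow rect",cv2.minAreaRect(q[:,:2].astype(np.float32)), np.percentile(q[:,2],[5,50,95]).round(1))
    # black cup
    m=(v<60)&(X[...,2]>25)&(X[...,2]<70)&(X[...,1]<-150)&(X[...,1]>-450)&(X[...,0]>300)&(X[...,0]<650)
    q=X[m&(X[...,2]>51)&(X[...,2]<59)]; print("rim",len(q),cv2.minEnclosingCircle(q[:,:2].astype(np.float32)),q[:,2].mean() if len(q) else 0)
    q=X[m&(X[...,2]>31)&(X[...,2]<39)]; print("floor",len(q),q.mean(0) if len(q) else 0)
E
```

```text
top0
bench z -0.011416038900514371
red 319 z 130.8 mean [595.8  50.7 130.8] circ [595.5  51. ] 16.5
green 1
blue 0
orange 330 z 65.2 mean [600.4 -13.5  65.3] circ [600.6 -13.3] 19.0
purple 331 z 126.1 mean [634.1 173.8 126.1] circ [634.3 174.1] 16.8
turq 323 z 126.1 mean [725.7 -62.5 125.9] circ [725.8 -62.4] 17.2
yellow rect ((531.6152954101562, 175.54644775390625), (251.0109405517578, 384.6127624511719), 2.4252243041992188) [ 1.7  5.1 14.7]
rim 376 ((582.4602661132812, -296.5665283203125), 79.15892791748047) 54.701128696677905
floor 637 [ 540.82983161 -324.88744229   35.25691392]
scene0
bench z 0.042118102551079444
red 235 z 130.8 mean [598.6  51.8 130.7] circ [597.5  52.7] 17.3
green 252 z 130.7 mean [609.  -73.7 130.6] circ [607.3 -72.4] 17.3
blue 219 z 130.8 mean [545.7 -14.2 130.6] circ [544.9 -15.5] 17.3
orange 306 z 65.1 mean [603.3 -12.7  65.3] circ [600.  -11.9] 21.6
purple 213 z 125.9 mean [637.1 173.8 125.8] circ [636.  174.8] 16.7
turq 314 z 125.6 mean [728.6 -61.6 125.5] circ [727.5 -61.7] 16.8
yellow rect ((449.4410400390625, 105.22955322265625), (694.3978271484375, 1163.767578125), 0.33570292592048645) [ 3.   5.8 15.2]
rim 341 ((542.7308959960938, -320.9864196777344), 32.03960418701172) 53.979948224713254
floor 526 [ 538.1608381  -320.6280546    35.11060526]
```

```bash
python3 - <<'E'
from h import *
for n in("top0","scene0"):
    z=load(n);p,d=z['p'],z['d'];K,R,t=z['intrinsics'],z['R'],z['t']
    X=cloud(d,K,R,t);H=hsv(p);h,s,v=[H[...,i].astype(int) for i in range(3)]
    print(n)
    near=(X[...,0]>480)&(X[...,0]<680)&(abs(X[...,1]+10)<130)
    for nm,c in(("r",(597,52)),("g",(608,-73)),("b",(545,-15))):
        q=X[near&(X[...,2]>127)&(X[...,2]<134)&(np.hypot(X[...,0]-c[0],X[...,1]-c[1])<25)]
        print(nm,len(q),q.mean(0).round(1),np.round(cv2.minEnclosingCircle(q[:,:2].astype(np.float32))[0],1))
    for nm,m in dict(red=((h<8)|(h>172))&(s>110),green=(h>50)&(h<80)&(s>100),blue=(h>100)&(h<120)&(s>110)).items():
        m=m&near&(abs(X[...,2]-5)<5)
        # outline contour fit
        q=X[m]; hull=cv2.convexHull(q[:,:2].astype(np.float32))[:,0]
        print("disc",nm,len(q),q[:,2].mean().round(1),"circ enc",cv2.minEnclosingCircle(hull))
    m=(h>20)&(h<32)&(s>120)&(X[...,0]>300)&(X[...,0]<700)&(X[...,1]>100)&(X[...,1]<450)
    q=X[m&(X[...,2]>13)];print("yellow top",len(q),cv2.minAreaRect(q[:,:2].astype(np.float32)))
    q=X[near&(X[...,2]>12)&(X[...,2]<17.5)&(s<60)&(v>120)];print("white top",len(q),cv2.minAreaRect(q[:,:2].astype(np.float32)))
    m=(v<70)&(X[...,1]<-260)&(X[...,1]>-390)&(X[...,0]>480)&(X[...,0]<600)
    q=X[m&(X[...,2]>52)&(X[...,2]<58)];print("rim",len(q),cv2.minEnclosingCircle(q[:,:2].astype(np.float32)), q.mean(0))
    m=(h>105)&(h<125)&(s>100)&(X[...,1]<-200)
    q=X[m&(X[...,0]>400)&(X[...,0]<750)&(X[...,2]>20)];print("unit",cv2.minAreaRect(q[:,:2].astype(np.float32)))
    # beaker
    q=X[(X[...,2]>15)&(X[...,2]<75)&(X[...,0]>680)&(X[...,0]<850)&(abs(X[...,1]-20)<60)];print("beaker",len(q),q.mean(0) if len(q) else 0)
    print(ray(312,158,35,K,R,t))
E
```

```text
top0
r 336 [595.6  51.4 130.7] [595.8  51.3]
g 321 [606.  -74.7 130.8] [606.1 -74.5]
b 345 [542.3 -14.9 130.8] [542.4 -14.8]
disc red 377 5.8 circ enc ((598.1397094726562, 49.5361328125), 37.488590240478516)
disc green 300 6.0 circ enc ((607.100830078125, -74.02548217773438), 36.67200469970703)
disc blue 406 5.6 circ enc ((540.562255859375, -16.793588638305664), 37.10626983642578)
yellow top 827 ((524.9384765625, 307.0288391113281), (248.63699340820312, 119.84725189208984), 2.4650888442993164)
white top 1023 ((571.9600219726562, -14.398452758789062), (170.0317840576172, 219.7949981689453), 4.21407413482666)
rim 346 ((540.4492797851562, -321.9549865722656), 31.9403018951416) [ 541.52622993 -321.48459032   54.83792824]
unit ((576.171142578125, -323.89404296875), (151.41297912597656, 188.1219482421875), 87.2789306640625)
beaker 600 [787.05994135  15.21477972  50.79296038]
[791.32275107  18.29069725  35.        ]
scene0
r 248 [598.   52.2 130.7] [597.1  53.1]
g 275 [607.7 -73.7 130.5] [606.8 -72.4]
b 242 [544.3 -13.8 130.6] [543.8 -12.8]
disc red 347 5.9 circ enc ((599.0859985351562, 51.157562255859375), 38.34442138671875)
disc green 304 5.7 circ enc ((607.8550415039062, -72.37833404541016), 37.31116485595703)
disc blue 15 6.3 circ enc ((572.2135009765625, -25.95214080810547), 5.217212677001953)
yellow top 576 ((525.8121337890625, 309.21527099609375), (250.78684997558594, 122.95306396484375), 2.472975254058838)
white top 730 ((572.2240600585938, -12.223396301269531), (172.82122802734375, 221.3016815185547), 4.252359390258789)
rim 325 ((542.2354736328125, -320.9350891113281), 32.44512176513672) [ 545.70478804 -321.1199817    54.26585928]
unit ((578.0799560546875, -322.5519104003906), (148.6233367919922, 190.59521484375), 87.32780456542969)
beaker 1335 [784.73216873  18.76781294  48.04761786]
[445.79794141  62.96440343  35.        ]
```

```bash
python3 -m creep '[{"grip":65,"linear":[0,0,0],"rot":[0,0,0.079]},{"grip":65,"linear":[0,0,0],"rot":[0,0,0.079]},{"grip":65,"linear":[0,0,0],"rot":[0,0,0.079]},{"grip":65,"linear":[0,0,0],"rot":[0,0,0.079]},{"grip":65,"linear":[10,-12,0],"rot":[0,0,0]},{"grip":65,"linear":[22,-28,0],"rot":[0,0,0]},{"grip":65,"linear":[22,-28,0],"rot":[0,0,0]},{"grip":65,"linear":[22,-28,0],"rot":[0,0,0]},{"grip":65,"linear":[22,-28,0],"rot":[0,0,0]},{"grip":65,"linear":[22,-28,0],"rot":[0,0,0]},{"grip":65,"linear":[22,-28,0],"rot":[0,0,0]},{"grip":65,"linear":[22,-28,0],"rot":[0,0,0]}]' 40
```

```text
time_s: 1.1
eef_pos: [327.9, -288.6, 231.2]
ee_rot: [-0.0, 1.0, 0.001, 0.0]
force: [0.3, -0.3, -0.3]
grip_width: 0.76
```

```bash
python3 -m creep '[{"grip":65,"linear":[24,-30,0],"rot":[0,0,0]},{"grip":65,"linear":[24,-30,0],"rot":[0,0,0]},{"grip":65,"linear":[24,-30,0],"rot":[0,0,0]},{"grip":65,"linear":[24,-30,0],"rot":[0,0,0]},{"grip":65,"linear":[24,-30,0],"rot":[0,0,0]},{"grip":65,"linear":[24,-30,0],"rot":[0,0,0]},{"grip":65,"linear":[24,-30,0],"rot":[0,0,0]},{"grip":65,"linear":[24,-30,0],"rot":[0,0,0]},{"grip":65,"linear":[24,-30,0],"rot":[0,0,0]},{"grip":65,"linear":[24,-30,0],"rot":[0,0,0]},{"grip":65,"linear":[20,-28,0],"rot":[0,0,0]},{"grip":65,"linear":[8,-12,0],"rot":[0,0,0]}]'; python3 -m creep '[{"grip":65,"linear":[0,0,0],"rot":[0,0,0]},{"grip":65,"linear":[0,0,0],"rot":[0,0,0]}]'
```

```text
time_s: 2.1
eef_pos: [596.0, 53.1, 230.6]
ee_rot: [-0.0, 1.0, 0.002, -0.0]
force: [-0.6, -0.6, 0.2]
grip_width: 0.758
time_s: 2.27
eef_pos: [594.7, 49.8, 230.8]
ee_rot: [-0.0, 1.0, 0.001, -0.001]
force: [-0.3, -0.6, 0.7]
grip_width: 0.764
```

```bash
python3 - <<'E'
from rig import sensors, imaging
import cv2,numpy as np
print(sensors.sense()['eef_pos'])
c=imaging.camera_params("wrist")
p,d=imaging.capture("wrist"); cv2.imwrite("pics/w1.png",p[:,:,::-1]); np.savez("w1.npz",p=p,d=d,**c)
from h import *
X=cloud(d,c['intrinsics'],c['R'],c['t'])
for nm,cc in(("r",(597,52)),("g",(606,-73)),("b",(543,-14))):
    q=X[(X[...,2]>127)&(X[...,2]<135)&(np.hypot(X[...,0]-cc[0],X[...,1]-cc[1])<25)]
    if len(q)>50: print(nm,len(q),q.mean(0).round(1),np.round(cv2.minEnclosingCircle(q[:,:2].astype(np.float32)),1) if 0 else cv2.minEnclosingCircle(q[:,:2].astype(np.float32)))
E
```

```text
[594.65901657  49.83156791 230.75649083]
r 2175 [598.8  52.5 130.9] ((597.9554443359375, 52.59805679321289), 17.139265060424805)
g 2323 [608.9 -72.5 130.8] ((608.0364379882812, -72.724853515625), 17.296701431274414)
b 1050 [549.8 -10.  130.7] ((544.8284301757812, -13.278437614440918), 16.998104095458984)
```

```bash
python3 -m creep '[{"grip":65,"linear":[2.5,-2.5,15],"rot":[0,0,0]},{"grip":65,"linear":[0,0,30],"rot":[0,0,0]},{"grip":65,"linear":[0,0,30],"rot":[0,0,0]},{"grip":65,"linear":[0,0,30],"rot":[0,0,0]},{"grip":65,"linear":[0,0,18],"rot":[0,0,0]},{"grip":65,"linear":[0,0,8],"rot":[0,0,0]},{"grip":65,"linear":[0,0,0],"rot":[0,0,0]},{"grip":45,"linear":[0,0,0],"rot":[0,0,0]},{"grip":38,"linear":[0,0,0],"rot":[0,0,0]},{"grip":30,"linear":[0,0,0],"rot":[0,0,0]},{"grip":25,"linear":[0,0,0],"rot":[0,0,0]},{"grip":25,"linear":[0,0,0],"rot":[0,0,0]}]' 40; python3 -m creep '[{"grip":25,"linear":[0,0,0],"rot":[0,0,0]},{"grip":25,"linear":[0,0,0],"rot":[0,0,0]},{"grip":25,"linear":[0,0,0],"rot":[0,0,0]}]'
```

```text
time_s: 3.32
eef_pos: [598.5, 51.4, 102.1]
ee_rot: [0.0, 1.0, -0.0, 0.002]
force: [0.0, 1.3, 6.5]
grip_width: 0.382
time_s: 3.57
eef_pos: [598.5, 51.4, 102.1]
ee_rot: [0.0, 1.0, 0.0, 0.002]
force: [-0.3, 1.6, 6.2]
grip_width: 0.384
```

```bash
python3 -m creep '[{"grip":25,"linear":[0,0,-5],"rot":[0,0,0]},{"grip":25,"linear":[0,0,-10],"rot":[0,0,0]},{"grip":25,"linear":[0,0,-20],"rot":[0,0,0]},{"grip":25,"linear":[0,0,-30],"rot":[0,0,0]},{"grip":25,"linear":[0,0,-30],"rot":[0,0,0]},{"grip":25,"linear":[0,0,-30],"rot":[0,0,0]},{"grip":25,"linear":[0,0,-25],"rot":[0,0,0]},{"grip":25,"linear":[0,0,-15],"rot":[0,0,0]},{"grip":25,"linear":[-5,-8,-8],"rot":[0,0,0]},{"grip":25,"linear":[-10,-16,-4],"rot":[0,0,0]},{"grip":25,"linear":[-13,-24,0],"rot":[0,0,0]},{"grip":25,"linear":[-15,-26,0],"rot":[0,0,0]}]' 50
```

```text
time_s: 4.57
eef_pos: [553.7, 126.1, 277.0]
ee_rot: [-0.0, 1.0, -0.001, -0.0]
force: [-0.4, 0.9, -2.6]
grip_width: 0.384
```

```bash
python3 -m creep '[{"grip":25,"linear":[-13,-23,0],"rot":[0,0,0]},{"grip":25,"linear":[-13,-23,0],"rot":[0,0,0]},{"grip":25,"linear":[-13,-23,0],"rot":[0,0,0]},{"grip":25,"linear":[-13,-23,0],"rot":[0,0,0]},{"grip":25,"linear":[-13,-23,0],"rot":[0,0,0]},{"grip":25,"linear":[-13,-23,0],"rot":[0,0,0]},{"grip":25,"linear":[-13,-22,5],"rot":[0,0,0]},{"grip":25,"linear":[-8,-13,15],"rot":[0,0,0]},{"grip":25,"linear":[-4,-6,25],"rot":[0,0,0]},{"grip":25,"linear":[0,0,30],"rot":[0,0,0]},{"grip":25,"linear":[0,0,25],"rot":[0,0,0]},{"grip":25,"linear":[0,0,20],"rot":[0,0,0]}]'; python3 -m creep '[{"grip":25,"linear":[0,0,10],"rot":[0,0,0]},{"grip":25,"linear":[0,0,5],"rot":[0,0,0]},{"grip":25,"linear":[0,0,0],"rot":[0,0,0]},{"grip":25,"linear":[0,0,0],"rot":[0,0,0]}]'
```

```text
time_s: 5.57
eef_pos: [449.9, 304.5, 155.0]
ee_rot: [0.001, 1.0, 0.0, -0.002]
force: [0.6, 0.6, -3.3]
grip_width: 0.386
time_s: 5.9
eef_pos: [452.0, 304.6, 143.3]
ee_rot: [-0.0, 1.0, -0.0, 0.001]
force: [-0.1, -0.5, -2.5]
grip_width: 0.383
```

```bash
python3 - <<'E'
from rig import sensors, imaging
import cv2,numpy as np
s=sensors.sense();print(s['eef_pos'],s['force'])
p,d=imaging.capture("scene"); cv2.imwrite("pics/s1.png",p[:,:,::-1])
E
```

```text
[452.02247505 304.63314469 143.31248668] [-0.10063666 -0.49573973 -2.48159339]
```

View pics/s1.png

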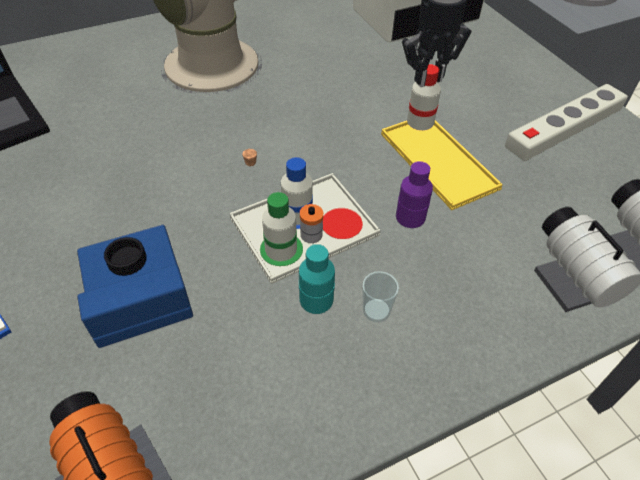

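The red bottle hangs upright at (425,100) over the near end of the yellow tray. The red disc at (342,223) is bare, and the filter and other bottles haven't moved.

```bash
python3 -m creep '[{"grip":25,"linear":[-1,0,15],"rot":[0,0,0]},{"grip":25,"linear":[0,0,12],"rot":[0,0,0]},{"grip":25,"linear":[0,0,8],"rot":[0,0,0]},{"grip":25,"linear":[0,0,3],"rot":[0,0,0]},{"grip":25,"linear":[0,0,2],"rot":[0,0,0]},{"grip":25,"linear":[0,0,1],"rot":[0,0,0]},{"grip":25,"linear":[0,0,0],"rot":[0,0,0]}]'
```

```text
time_s: 6.53
eef_pos: [451.1, 304.6, 102.2]
ee_rot: [-0.0, 1.0, -0.0, 0.001]
force: [-0.3, 0.2, 0.7]
grip_width: 0.379
```

```bash
python3 -m creep '[{"grip":36,"linear":[0,0,0],"rot":[0,0,0]},{"grip":45,"linear":[0,0,0],"rot":[0,0,0]},{"grip":65,"linear":[0,0,0],"rot":[0,0,0]},{"grip":65,"linear":[0,0,0],"rot":[0,0,0]},{"grip":65,"linear":[0,0,-10],"rot":[0,0,0]},{"grip":65,"linear":[0,0,-25],"rot":[0,0,0]},{"grip":65,"linear":[0,0,-35],"rot":[0,0,0]},{"grip":65,"linear":[0,0,-35],"rot":[0,0,0]},{"grip":65,"linear":[4,10,-20],"rot":[0,0,0]},{"grip":65,"linear":[9,28,-5],"rot":[0,0,0]},{"grip":65,"linear":[9,32,0],"rot":[0,0,0]},{"grip":65,"linear":[9,32,0],"rot":[0,0,0]}]' 40; python3 -m creep '[{"grip":65,"linear":[9,32,0],"rot":[0,0,0]},{"grip":65,"linear":[9,32,0],"rot":[0,0,0]},{"grip":65,"linear":[9,32,0],"rot":[0,0,0]},{"grip":65,"linear":[9,32,0],"rot":[0,0,0]},{"grip":65,"linear":[9,32,0],"rot":[0,0,0]},{"grip":65,"linear":[9,32,0],"rot":[0,0,0]},{"grip":65,"linear":[7,20,0],"rot":[0,0,0]},{"grip":65,"linear":[0,5,0],"rot":[0,0,0]},{"grip":65,"linear":[0,0,0],"rot":[0,0,0]},{"grip":65,"linear":[0,0,0],"rot":[0,0,0]}]'
```

```text
time_s: 7.53
eef_pos: [481.9, 201.4, 232.7]
ee_rot: [-0.0, 1.0, 0.001, 0.001]
force: [0.1, -0.5, 0.3]
grip_width: 0.764
time_s: 8.37
eef_pos: [542.4, -14.0, 231.7]
ee_rot: [-0.0, 1.0, -0.0, 0.0]
force: [-0.3, 0.6, -0.6]
grip_width: 0.762
```

```bash
cat > cap.py <<'E'
import sys
from rig import sensors, imaging
from h import *
s=sensors.sense();print(s['eef_pos'].round(1),s['force'].round(1),s['grip_width'])
c=imaging.camera_params("wrist"); p,d=imaging.capture("wrist"); cv2.imwrite(f"pics/{sys.argv[1]}w.png",p[:,:,::-1])
pt,dt=imaging.capture("top"); ct=imaging.camera_params("top"); cv2.imwrite(f"pics/{sys.argv[1]}t.png",pt[:,:,::-1])
np.savez(sys.argv[1]+"w.npz",p=p,d=d,**c);np.savez(sys.argv[1]+"t.npz",p=pt,d=dt,**ct)
guess=[tuple(map(float,a.split(","))) for a in sys.argv[2:]]  # x,y,z
for nm,d_,c_ in(("wrist",d,c),("top",dt,ct)):
    X=cloud(d_,c_['intrinsics'],c_['R'],c_['t'])
    for g in guess:
        q=X[(abs(X[...,2]-g[2])<3.5)&(np.hypot(X[...,0]-g[0],X[...,1]-g[1])<26)]
        if len(q)>40:
            e=cv2.minEnclosingCircle(q[:,:2].astype(np.float32)); print(nm,g,len(q),"mean",q.mean(0).round(1),"circ",np.round(e[0],1),round(e[1],1))
E
python3 cap.py a 451,305,131 544,-14,131 607,-73,131 601,-12,65
```

```text
[542.4 -14.  231.7] [-0.3  0.6 -0.6] 0.7616112792917132
wrist (544.0, -14.0, 131.0) 2140 mean [545.3 -13.8 130.9] circ [544.4 -13.9] 17.1
wrist (607.0, -73.0, 131.0) 2690 mean [608.4 -73.2 131. ] circ [608.  -73.4] 17.0
wrist (601.0, -12.0, 65.0) 2200 mean [602.5 -11.7  65.3] circ [602.  -11.6] 20.3
top (451.0, 305.0, 131.0) 353 mean [448.8 304.  130.6] circ [449.5 304.3] 17.3
top (607.0, -73.0, 131.0) 145 mean [613.7 -77.  131.1] circ [609.2 -75.7] 15.8
```

View pics/at.png

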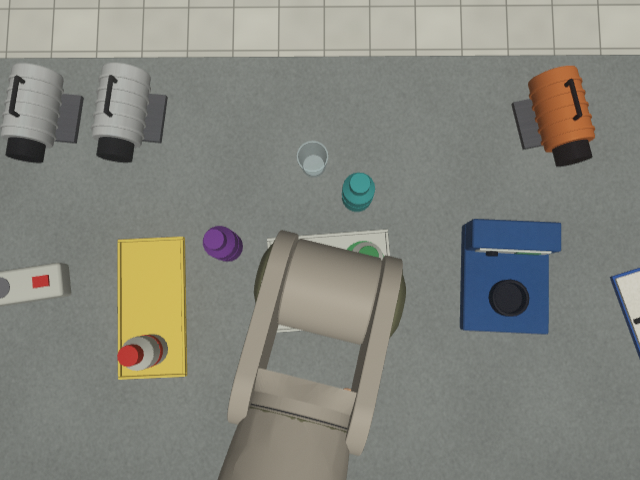

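The red bottle stands in the yellow tray at (145,350), and its cap fits to about (450,304) mm. Next is blue.

```bash
python3 -m creep '[{"grip":65,"linear":[1.5,0,15],"rot":[0,0,0]},{"grip":65,"linear":[0,0,30],"rot":[0,0,0]},{"grip":65,"linear":[0,0,30],"rot":[0,0,0]},{"grip":65,"linear":[0,0,30],"rot":[0,0,0]},{"grip":65,"linear":[0,0,17],"rot":[0,0,0]},{"grip":65,"linear":[0,0,7],"rot":[0,0,0]},{"grip":55,"linear":[0,0,0],"rot":[0,0,0]},{"grip":45,"linear":[0,0,0],"rot":[0,0,0]},{"grip":38,"linear":[0,0,0],"rot":[0,0,0]},{"grip":30,"linear":[0,0,0],"rot":[0,0,0]},{"grip":25,"linear":[0,0,0],"rot":[0,0,0]},{"grip":25,"linear":[0,0,0],"rot":[0,0,0]}]' 50; python3 -m creep '[{"grip":25,"linear":[0,0,0],"rot":[0,0,0]},{"grip":25,"linear":[0,0,0],"rot":[0,0,0]}]'
```

```text
time_s: 9.47
eef_pos: [545.0, -14.5, 104.1]
ee_rot: [0.0, 1.0, -0.0, 0.002]
force: [-0.4, 2.0, 7.1]
grip_width: 0.379
time_s: 9.63
eef_pos: [545.0, -14.5, 104.0]
ee_rot: [0.0, 1.0, -0.0, 0.002]
force: [-0.6, 1.8, 7.9]
grip_width: 0.381
```

```bash
python3 -m creep '[{"grip":25,"linear":[0,0,-5],"rot":[0,0,0]},{"grip":25,"linear":[0,0,-10],"rot":[0,0,0]},{"grip":25,"linear":[0,0,-20],"rot":[0,0,0]},{"grip":25,"linear":[0,0,-30],"rot":[0,0,0]},{"grip":25,"linear":[0,0,-30],"rot":[0,0,0]},{"grip":25,"linear":[0,0,-30],"rot":[0,0,0]},{"grip":25,"linear":[0,0,-25],"rot":[0,0,0]},{"grip":25,"linear":[0,0,-15],"rot":[0,0,0]},{"grip":25,"linear":[-1,-8,-8],"rot":[0,0,0]},{"grip":25,"linear":[-1,-16,-2],"rot":[0,0,0]},{"grip":25,"linear":[-2,-24,0],"rot":[0,0,0]},{"grip":25,"linear":[-2,-28,0],"rot":[0,0,0]}]'; python3 -m creep '[{"grip":25,"linear":[-2,-28,0],"rot":[0,0,0]},{"grip":25,"linear":[-2,-28,0],"rot":[0,0,0]},{"grip":25,"linear":[-2,-28,0],"rot":[0,0,0]},{"grip":25,"linear":[-2,-28,0],"rot":[0,0,0]},{"grip":25,"linear":[-2,-28,0],"rot":[0,0,0]},{"grip":25,"linear":[-2,-28,0],"rot":[0,0,0]},{"grip":25,"linear":[-2,-28,0],"rot":[0,0,0]},{"grip":25,"linear":[0,-26,0],"rot":[0,0,0]},{"grip":25,"linear":[0,-18,0],"rot":[0,0,0]},{"grip":25,"linear":[0,-6,10],"rot":[0,0,0]},{"grip":25,"linear":[0,0,20],"rot":[0,0,0]},{"grip":25,"linear":[0,0,30],"rot":[0,0,0]}]';  python3 -m creep '[{"grip":25,"linear":[0,0,30],"rot":[0,0,0]},{"grip":25,"linear":[0,0,25],"rot":[0,0,0]},{"grip":25,"linear":[0,0,12],"rot":[0,0,0]},{"grip":25,"linear":[0,0,5],"rot":[0,0,0]},{"grip":25,"linear":[0,0,0],"rot":[0,0,0]}]'
```

```text
time_s: 10.63
eef_pos: [537.6, 62.0, 277.2]
ee_rot: [0.0, 1.0, -0.001, -0.0]
force: [0.5, 0.5, -1.8]
grip_width: 0.381
time_s: 11.63
eef_pos: [524.3, 307.9, 217.8]
ee_rot: [-0.0, 1.0, 0.0, 0.002]
force: [0.1, -0.1, -3.0]
grip_width: 0.377
time_s: 12.05
eef_pos: [523.5, 306.9, 143.9]
ee_rot: [0.001, 1.0, -0.0, -0.001]
force: [-0.6, 1.0, -1.5]
grip_width: 0.384
```

```bash
python3 -m creep '[{"grip":25,"linear":[2,-1,15],"rot":[0,0,0]},{"grip":25,"linear":[0,0,12],"rot":[0,0,0]},{"grip":25,"linear":[0,0,7],"rot":[0,0,0]},{"grip":25,"linear":[0,0,3],"rot":[0,0,0]},{"grip":25,"linear":[0,0,2],"rot":[0,0,0]},{"grip":25,"linear":[0,0,1],"rot":[0,0,0]},{"grip":25,"linear":[0,0,0],"rot":[0,0,0]}]'
```

```text
time_s: 12.63
eef_pos: [526.4, 308.5, 105.9]
ee_rot: [-0.0, 1.0, -0.0, 0.0]
force: [-0.2, 1.0, -2.2]
grip_width: 0.384
```

```bash
python3 -m creep '[{"grip":25,"linear":[0,0,1],"rot":[0,0,0]},{"grip":25,"linear":[0,0,1],"rot":[0,0,0]},{"grip":25,"linear":[0,0,0],"rot":[0,0,0]}]'
```

```text
time_s: 12.88
eef_pos: [526.6, 308.6, 104.1]
ee_rot: [-0.0, 1.0, -0.0, 0.001]
force: [-1.0, 1.3, 2.3]
grip_width: 0.382
```

```bash
python3 -m creep '[{"grip":36,"linear":[0,0,0],"rot":[0,0,0]},{"grip":45,"linear":[0,0,0],"rot":[0,0,0]},{"grip":65,"linear":[0,0,0],"rot":[0,0,0]},{"grip":65,"linear":[0,0,0],"rot":[0,0,0]},{"grip":65,"linear":[0,0,-10],"rot":[0,0,0]},{"grip":65,"linear":[0,0,-25],"rot":[0,0,0]},{"grip":65,"linear":[0,0,-35],"rot":[0,0,0]},{"grip":65,"linear":[0,0,-35],"rot":[0,0,0]},{"grip":65,"linear":[2,10,-18],"rot":[0,0,0]},{"grip":65,"linear":[6,28,-5],"rot":[0,0,0]},{"grip":65,"linear":[7,34,0],"rot":[0,0,0]},{"grip":65,"linear":[7,34,0],"rot":[0,0,0]}]' 40; python3 -m creep '[{"grip":65,"linear":[7,34,0],"rot":[0,0,0]},{"grip":65,"linear":[7,34,0],"rot":[0,0,0]},{"grip":65,"linear":[7,34,0],"rot":[0,0,0]},{"grip":65,"linear":[7,34,0],"rot":[0,0,0]},{"grip":65,"linear":[7,34,0],"rot":[0,0,0]},{"grip":65,"linear":[7,34,0],"rot":[0,0,0]},{"grip":65,"linear":[7,34,0],"rot":[0,0,0]},{"grip":65,"linear":[7,26,0],"rot":[0,0,0]},{"grip":65,"linear":[3,12,0],"rot":[0,0,0]},{"grip":65,"linear":[0,0,0],"rot":[0,0,0]},{"grip":65,"linear":[0,0,0],"rot":[0,0,0]}]'; python3 cap.py b 451,305,131 526,308,131 607,-73,131 601,-12,65
```

```text
time_s: 13.88
eef_pos: [548.2, 201.5, 232.7]
ee_rot: [-0.0, 1.0, 0.001, 0.001]
force: [0.1, 0.7, 0.1]
grip_width: 0.766
time_s: 14.8
eef_pos: [607.0, -73.2, 231.6]
ee_rot: [-0.0, 1.0, -0.0, 0.0]
force: [-0.3, 1.0, 0.7]
grip_width: 0.759
[607.  -73.2 231.6] [-0.3  1.   0.7] 0.7593259448493498
wrist (607.0, -73.0, 131.0) 2138 mean [609.  -73.6 130.9] circ [608.3 -73.9] 17.1
wrist (601.0, -12.0, 65.0) 1839 mean [603.1 -12.2  65.3] circ [602.2 -11.6] 20.6
top (451.0, 305.0, 131.0) 351 mean [448.7 304.1 130.6] circ [449.  304.2] 17.1
top (526.0, 308.0, 131.0) 346 mean [523.8 307.2 130.5] circ [523.5 307.6] 17.4
top (601.0, -12.0, 65.0) 143 mean [596.4 -23.7  64.9] circ [597.8 -19.2] 18.4
```

View pics/bt.png

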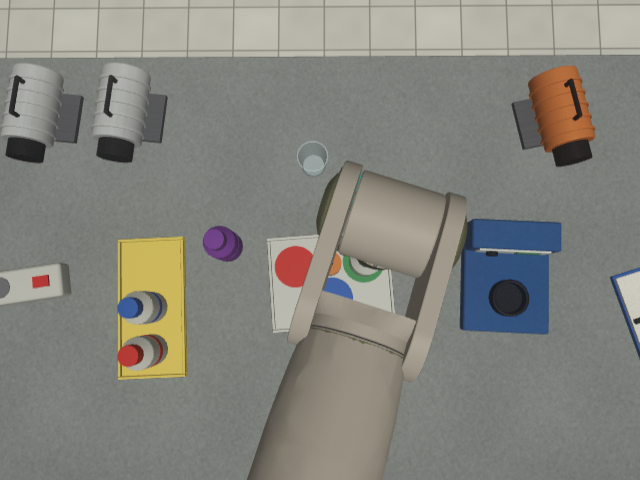

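Blue at (143,307) and red at (143,352) both stand upright in the yellow tray. Next is green.

```bash
python3 -m creep '[{"grip":65,"linear":[0.5,0,15],"rot":[0,0,0]},{"grip":65,"linear":[0,0,30],"rot":[0,0,0]},{"grip":65,"linear":[0,0,30],"rot":[0,0,0]},{"grip":65,"linear":[0,0,30],"rot":[0,0,0]},{"grip":65,"linear":[0,0,17],"rot":[0,0,0]},{"grip":65,"linear":[0,0,7],"rot":[0,0,0]},{"grip":55,"linear":[0,0,0],"rot":[0,0,0]},{"grip":45,"linear":[0,0,0],"rot":[0,0,0]},{"grip":38,"linear":[0,0,0],"rot":[0,0,0]},{"grip":30,"linear":[0,0,0],"rot":[0,0,0]},{"grip":25,"linear":[0,0,0],"rot":[0,0,0]},{"grip":25,"linear":[0,0,0],"rot":[0,0,0]}]' 50; python3 -m creep '[{"grip":25,"linear":[0,0,0],"rot":[0,0,0]},{"grip":25,"linear":[0,0,0],"rot":[0,0,0]}]'
```

```text
time_s: 15.9
eef_pos: [608.5, -73.6, 104.3]
ee_rot: [0.0, 1.0, -0.0, 0.002]
force: [-0.7, 0.7, 6.4]
grip_width: 0.384
time_s: 16.07
eef_pos: [608.6, -73.6, 104.3]
ee_rot: [0.0, 1.0, -0.0, 0.002]
force: [0.2, 0.4, 6.4]
grip_width: 0.38
```

```bash
python3 -m creep '[{"grip":25,"linear":[0,0,-5],"rot":[0,0,0]},{"grip":25,"linear":[0,0,-10],"rot":[0,0,0]},{"grip":25,"linear":[0,0,-20],"rot":[0,0,0]},{"grip":25,"linear":[0,0,-30],"rot":[0,0,0]},{"grip":25,"linear":[0,0,-30],"rot":[0,0,0]},{"grip":25,"linear":[0,0,-30],"rot":[0,0,0]},{"grip":25,"linear":[0,0,-25],"rot":[0,0,0]},{"grip":25,"linear":[0,0,-15],"rot":[0,0,0]},{"grip":25,"linear":[-1,-8,-8],"rot":[0,0,0]},{"grip":25,"linear":[-1,-16,-2],"rot":[0,0,0]},{"grip":25,"linear":[-1,-24,0],"rot":[0,0,0]},{"grip":25,"linear":[-1,-28,0],"rot":[0,0,0]}]'; python3 -m creep '[{"grip":25,"linear":[-1,-28,0],"rot":[0,0,0]},{"grip":25,"linear":[-1,-28,0],"rot":[0,0,0]},{"grip":25,"linear":[-1,-28,0],"rot":[0,0,0]},{"grip":25,"linear":[-1,-28,0],"rot":[0,0,0]},{"grip":25,"linear":[0,-28,0],"rot":[0,0,0]},{"grip":25,"linear":[0,-28,0],"rot":[0,0,0]},{"grip":25,"linear":[0,-28,0],"rot":[0,0,0]},{"grip":25,"linear":[0,-28,0],"rot":[0,0,0]},{"grip":25,"linear":[0,-28,0],"rot":[0,0,0]},{"grip":25,"linear":[0,-28,0],"rot":[0,0,0]},{"grip":25,"linear":[0,-20,0],"rot":[0,0,0]},{"grip":25,"linear":[0,-10,10],"rot":[0,0,0]}]';  python3 -m creep '[{"grip":25,"linear":[0,0,20],"rot":[0,0,0]},{"grip":25,"linear":[0,0,30],"rot":[0,0,0]},{"grip":25,"linear":[0,0,30],"rot":[0,0,0]},{"grip":25,"linear":[0,0,25],"rot":[0,0,0]},{"grip":25,"linear":[0,0,12],"rot":[0,0,0]},{"grip":25,"linear":[0,0,5],"rot":[0,0,0]},{"grip":25,"linear":[0,0,0],"rot":[0,0,0]}]'
```

```text
time_s: 17.07
eef_pos: [603.1, 2.9, 277.1]
ee_rot: [-0.0, 1.0, -0.001, -0.0]
force: [0.4, 0.2, -2.4]
grip_width: 0.382
time_s: 18.07
eef_pos: [599.1, 315.4, 268.2]
ee_rot: [-0.001, 1.0, 0.001, 0.001]
force: [0.1, -0.5, -1.8]
grip_width: 0.376
time_s: 18.65
eef_pos: [599.5, 312.1, 144.7]
ee_rot: [0.0, 1.0, -0.0, -0.001]
force: [0.6, 0.3, -2.2]
grip_width: 0.379
```

```bash
python3 -m creep '[{"grip":25,"linear":[0,0,15],"rot":[0,0,0]},{"grip":25,"linear":[0,0,12],"rot":[0,0,0]},{"grip":25,"linear":[0,0,7],"rot":[0,0,0]},{"grip":25,"linear":[0,0,3],"rot":[0,0,0]},{"grip":25,"linear":[0,0,2],"rot":[0,0,0]},{"grip":25,"linear":[0,0,1.5],"rot":[0,0,0]},{"grip":25,"linear":[0,0,0],"rot":[0,0,0]},{"grip":25,"linear":[0,0,0],"rot":[0,0,0]}]'
```

```text
time_s: 19.32
eef_pos: [599.9, 312.4, 105.3]
ee_rot: [-0.0, 1.0, -0.0, 0.0]
force: [-0.5, 0.0, -1.7]
grip_width: 0.381
```

```bash
python3 -m creep '[{"grip":25,"linear":[0,0,1],"rot":[0,0,0]},{"grip":25,"linear":[0,0,1],"rot":[0,0,0]},{"grip":25,"linear":[0,0,0],"rot":[0,0,0]}]'
```

```text
time_s: 19.57
eef_pos: [600.2, 312.6, 104.4]
ee_rot: [-0.0, 1.0, -0.0, 0.001]
force: [-2.2, -1.1, 5.5]
grip_width: 0.383
```

```bash
python3 -m creep '[{"grip":36,"linear":[0,0,0],"rot":[0,0,0]},{"grip":45,"linear":[0,0,0],"rot":[0,0,0]},{"grip":65,"linear":[0,0,0],"rot":[0,0,0]},{"grip":65,"linear":[0,0,0],"rot":[0,0,0]},{"grip":65,"linear":[0,0,-10],"rot":[0,0,0]},{"grip":65,"linear":[0,0,-25],"rot":[0,0,0]},{"grip":65,"linear":[0,0,-35],"rot":[0,0,0]},{"grip":65,"linear":[0,0,-35],"rot":[0,0,0]},{"grip":65,"linear":[0,10,-15],"rot":[0,0,0]},{"grip":65,"linear":[0,28,0],"rot":[0,0,0]},{"grip":65,"linear":[0,34,0],"rot":[0,0,0]},{"grip":65,"linear":[0,34,0],"rot":[0,0,0]}]' 40; python3 -m creep '[{"grip":65,"linear":[0,34,0],"rot":[0,0,0]},{"grip":65,"linear":[0,34,0],"rot":[0,0,0]},{"grip":65,"linear":[0,34,0],"rot":[0,0,0]},{"grip":65,"linear":[0,34,0],"rot":[0,0,0]},{"grip":65,"linear":[0,34,0],"rot":[0,0,0]},{"grip":65,"linear":[0,26,0],"rot":[0,0,0]},{"grip":65,"linear":[1,16,0],"rot":[0,0,0]},{"grip":65,"linear":[0,6,0],"rot":[0,0,0]},{"grip":65,"linear":[0,0,0],"rot":[0,0,0]},{"grip":65,"linear":[0,0,0],"rot":[0,0,0]}]'; python3 cap.py c 451,305,131 526,308,131 600,312,131 601,-12,65
```

```text
time_s: 20.57
eef_pos: [599.4, 205.6, 223.8]
ee_rot: [-0.0, 1.0, 0.001, 0.001]
force: [0.5, 0.3, -0.0]
grip_width: 0.758
time_s: 21.4
eef_pos: [600.7, -10.9, 223.1]
ee_rot: [-0.0, 1.0, 0.0, 0.0]
force: [-0.2, -0.6, 0.3]
grip_width: 0.761
[600.7 -10.9 223.1] [-0.2 -0.6  0.3] 0.7610791773479617
wrist (601.0, -12.0, 65.0) 1951 mean [602.9 -11.6  65.3] circ [602.1 -11.8] 20.5
top (451.0, 305.0, 131.0) 352 mean [448.8 304.  130.6] circ [448.7 304.2] 17.1
top (526.0, 308.0, 131.0) 341 mean [523.9 307.4 130.8] circ [524.2 307.8] 16.9
top (600.0, 312.0, 131.0) 342 mean [597.7 310.5 130.7] circ [597.8 310.8] 17.2
```

```bash
python3 - <<'E'
from rig import imaging
import cv2
p,d=imaging.capture("scene"); cv2.imwrite("pics/s2.png",p[:,:,::-1])
E
```

```text
(no output)
```

View pics/s2.png

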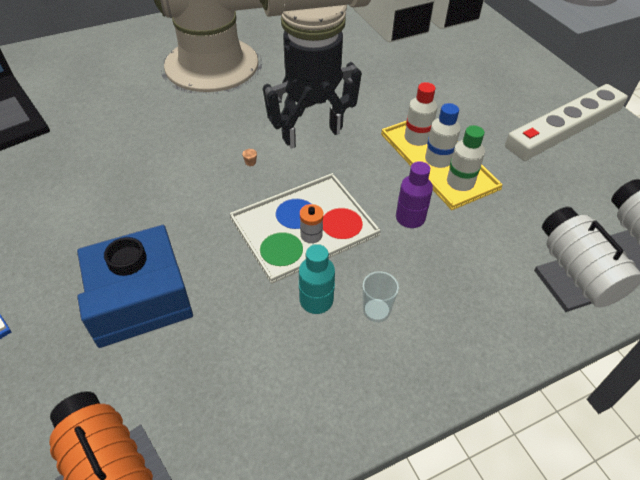

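View pics/cw.png

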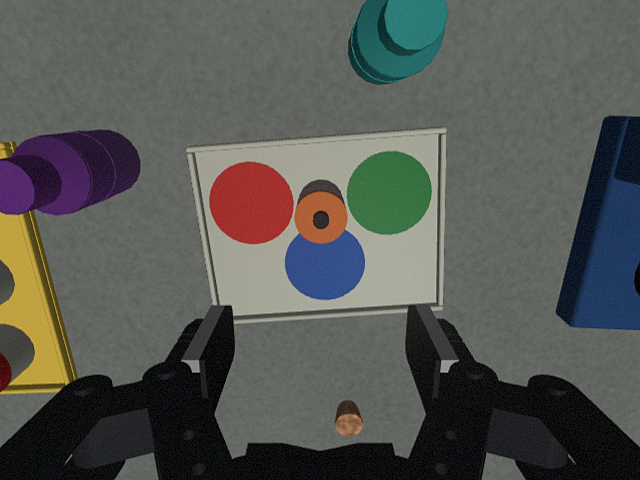

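All three bottles stand upright in the yellow tray, the filter is untouched, and the discs are now clear: red (251,203), green (389,193) and blue (325,262) in the wrist view. I'll measure them.

```bash
python3 - <<'E'
from h import *
from rig import imaging
p,d=imaging.capture("scene"); c=imaging.camera_params("scene"); np.savez("s2.npz",p=p,d=d,**c)
for n in("cw","s2"):
    z=load(n);p,d=z['p'],z['d'];K,R,t=z['intrinsics'],z['R'],z['t']
    X=cloud(d,K,R,t);H=hsv(p);h,s,v=[H[...,i].astype(int) for i in range(3)]
    near=(X[...,0]>480)&(X[...,0]<680)&(abs(X[...,1]+10)<130)
    for nm,m in dict(red=((h<8)|(h>172))&(s>110),green=(h>50)&(h<80)&(s>100),blue=(h>100)&(h<120)&(s>110)).items():
        m=m&near&(abs(X[...,2]-5)<4)
        q=X[m]; e=cv2.minEnclosingCircle(q[:,:2].astype(np.float32))
        print(n,nm,len(q),np.round(e[0],1),round(e[1],1))
E
```

```text
cw red 5392 [592.1  26.9] 62.7
cw green 5417 [607.9 -73.2] 37.8
cw blue 4065 [541.2 -15.9] 38.0
s2 red 966 [597.6  53.9] 39.9
s2 green 1065 [607.3 -72.5] 37.6
s2 blue 605 [541.1 -15.7] 38.5
```

```bash
python3 -m creep '[{"grip":65,"linear":[1,1,15],"rot":[0,0,0]},{"grip":65,"linear":[0,0,35],"rot":[0,0,0]},{"grip":65,"linear":[0,0,35],"rot":[0,0,0]},{"grip":65,"linear":[0,0,35],"rot":[0,0,0]},{"grip":65,"linear":[0,0,35],"rot":[0,0,0]},{"grip":65,"linear":[0,0,20],"rot":[0,0,0]},{"grip":65,"linear":[0,0,9],"rot":[0,0,0]},{"grip":65,"linear":[0,0,0],"rot":[0,0,0]},{"grip":55,"linear":[0,0,0],"rot":[0,0,0]},{"grip":45,"linear":[0,0,0],"rot":[0,0,0]},{"grip":38,"linear":[0,0,0],"rot":[0,0,0]},{"grip":30,"linear":[0,0,0],"rot":[0,0,0]}]' 50; python3 -m creep '[{"grip":30,"linear":[0,0,0],"rot":[0,0,0]},{"grip":30,"linear":[0,0,0],"rot":[0,0,0]},{"grip":30,"linear":[0,0,0],"rot":[0,0,0]}]'
```

```text
time_s: 22.6
eef_pos: [602.7, -12.7, 40.9]
ee_rot: [0.0, 1.0, -0.0, 0.002]
force: [-1.2, 0.9, 6.1]
grip_width: 0.448
time_s: 22.85
eef_pos: [602.7, -12.7, 40.9]
ee_rot: [0.0, 1.0, -0.0, 0.002]
force: [-0.0, 0.5, 6.7]
grip_width: 0.454
```

```bash
python3 -m creep '[{"grip":55,"linear":[0,0,0],"rot":[0,0,0]},{"grip":55,"linear":[0,0,0],"rot":[0,0,0]},{"grip":55,"linear":[0,0,6],"rot":[0,0,0]},{"grip":50,"linear":[0,0,4],"rot":[0,0,0]},{"grip":45,"linear":[0,0,0],"rot":[0,0,0]},{"grip":38,"linear":[0,0,0],"rot":[0,0,0]},{"grip":30,"linear":[0,0,0],"rot":[0,0,0]},{"grip":30,"linear":[0,0,0],"rot":[0,0,0]},{"grip":30,"linear":[0,0,0],"rot":[0,0,0]},{"grip":30,"linear":[0,0,0],"rot":[0,0,0]}]' 60
```

```text
time_s: 23.68
eef_pos: [601.6, -12.6, 28.8]
ee_rot: [-0.0, 1.0, -0.0, -0.0]
force: [-0.1, -0.6, -1.4]
grip_width: 0.451
```

```bash
python3 -m creep '[{"grip":30,"linear":[0,0,-4],"rot":[0,0,0]},{"grip":30,"linear":[0,0,-10],"rot":[0,0,0]},{"grip":30,"linear":[0,0,-20],"rot":[0,0,0]},{"grip":30,"linear":[0,0,-30],"rot":[0,0,0]},{"grip":30,"linear":[0,0,-35],"rot":[0,0,0]},{"grip":30,"linear":[0,0,-30],"rot":[0,0,0]},{"grip":30,"linear":[-2,10,-15],"rot":[0,0,0]},{"grip":30,"linear":[-5,25,-3],"rot":[0,0,0]},{"grip":30,"linear":[-6,30,0],"rot":[0,0,0]},{"grip":30,"linear":[-6,30,0],"rot":[0,0,0]},{"grip":30,"linear":[-6,30,0],"rot":[0,0,0]},{"grip":30,"linear":[-6,30,0],"rot":[0,0,0]}]'; python3 -m creep '[{"grip":30,"linear":[-6,30,0],"rot":[0,0,0]},{"grip":30,"linear":[-6,30,0],"rot":[0,0,0]},{"grip":30,"linear":[-6,30,0],"rot":[0,0,0]},{"grip":30,"linear":[-6,30,0],"rot":[0,0,0]},{"grip":30,"linear":[-3,22,0],"rot":[0,0,0]},{"grip":30,"linear":[-1,10,0],"rot":[0,0,0]},{"grip":30,"linear":[0,0,0],"rot":[0,0,0]},{"grip":30,"linear":[0,0,0],"rot":[0,0,0]}]'; python3 cap.py d 541,-321,55 541,-321,35
```

```text
time_s: 24.68
eef_pos: [570.2, -169.0, 177.0]
ee_rot: [0.0, 1.0, -0.0, 0.001]
force: [0.6, -1.0, -1.2]
grip_width: 0.456
time_s: 25.35
eef_pos: [542.7, -319.0, 176.1]
ee_rot: [-0.0, 1.0, -0.0, 0.0]
force: [-0.2, 0.6, -2.0]
grip_width: 0.455
[ 542.7 -319.   176.1] [-0.2  0.6 -2. ] 0.4547177172898753
wrist (541.0, -321.0, 55.0) 137 mean [ 530.6 -314.1   53.8] circ [ 540.9 -321. ] 26.0
wrist (541.0, -321.0, 35.0) 3534 mean [ 541.3 -321.5   35.1] circ [ 541.1 -321.2] 25.8
top (541.0, -321.0, 35.0) 369 mean [ 539.  -319.1   35. ] circ [ 541.1 -324.2] 25.4
```

View pics/dw.png

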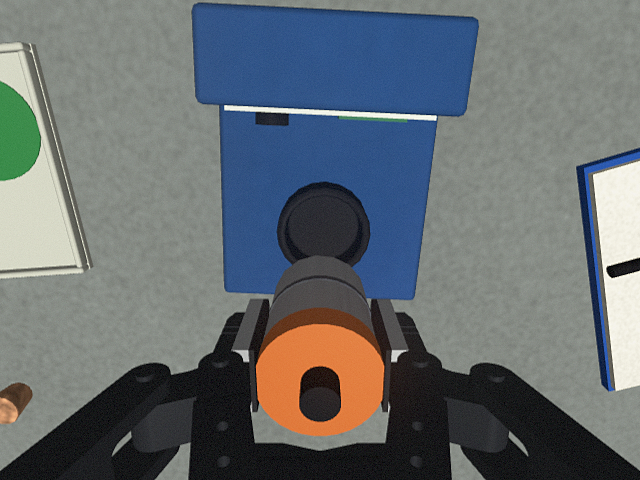

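The whole cup is visible at (323,228), and the filter sits straight in the pads at (320,390). I'll check the filter-to-cup offset in this one camera frame.

```bash
python3 - <<'E'
from h import *
z=load("dw");p,d=z['p'],z['d'];X=cloud(d,z['intrinsics'],z['R'],z['t']);H=hsv(p)
w=np.hypot(X[...,0]-541,X[...,1]+321)<45
dark=(H[...,2]<80)
q=X[w&dark&(abs(X[...,2]-35)<2)];e=cv2.minEnclosingCircle(q[:,:2].astype(np.float32));print("floor",e,q.mean(0))
q=X[w&dark&(abs(X[...,2]-55)<2)];print("rim",cv2.minEnclosingCircle(q[:,:2].astype(np.float32)) , len(q))
m=(H[...,0]>5)&(H[...,0]<18)&(H[...,1]>150)&(X[...,2]>180)
q=X[m];zt=np.percentile(q[:,2],80);print(zt);q=q[abs(q[:,2]-zt)<2];print("filter",cv2.minEnclosingCircle(q[:,:2].astype(np.float32)),len(q))
E
```

```text
floor ((546.5010986328125, -321.6207275390625), 29.652713775634766) [ 541.70699231 -321.56185419   35.10806579]
rim ((542.6729125976562, -321.4512939453125), 31.709577560424805) 1730
213.7298230398587
filter ((544.2356567382812, -320.3045959472656), 22.212596893310547) 9897
```

```bash
python3 -m creep '[{"grip":30,"linear":[-1,1.8,10],"rot":[0,0,0]},{"grip":30,"linear":[0,0,20],"rot":[0,0,0]},{"grip":30,"linear":[0,0,25],"rot":[0,0,0]},{"grip":30,"linear":[0,0,15],"rot":[0,0,0]},{"grip":30,"linear":[0,0,10],"rot":[0,0,0]},{"grip":30,"linear":[0,0,0],"rot":[0,0,0]},{"grip":30,"linear":[0,0,0],"rot":[0,0,0]}]'; python3 cap.py e
```

```text
time_s: 26.03
eef_pos: [541.8, -321.1, 95.9]
ee_rot: [-0.0, 1.0, 0.0, 0.0]
force: [0.1, 0.2, -0.1]
grip_width: 0.453
[ 541.8 -321.1   95.9] [ 0.1  0.2 -0.1] 0.4528766606785872
```

View pics/ew.png

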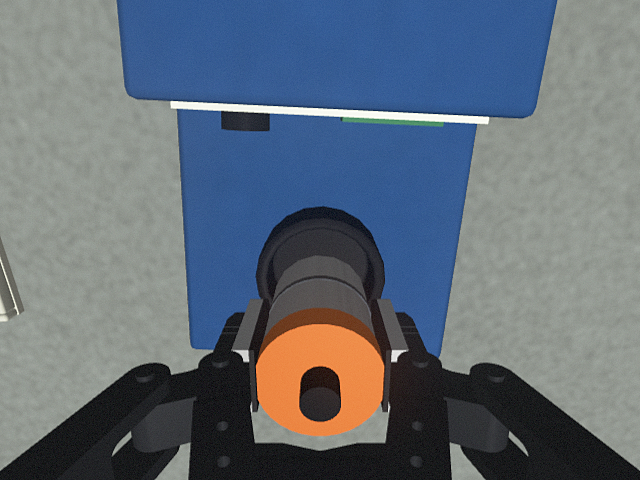

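The cup at (320,270) and the filter at (320,390) line up sideways. Lowering it in.

```bash
python3 -m creep '[{"grip":30,"linear":[0,0,10],"rot":[0,0,0]},{"grip":30,"linear":[0,0,10],"rot":[0,0,0]},{"grip":30,"linear":[0,0,7],"rot":[0,0,0]},{"grip":30,"linear":[0,0,4],"rot":[0,0,0]},{"grip":30,"linear":[0,0,3],"rot":[0,0,0]},{"grip":30,"linear":[0,0,2],"rot":[0,0,0]},{"grip":30,"linear":[0,0,0],"rot":[0,0,0]},{"grip":30,"linear":[0,0,0],"rot":[0,0,0]}]'
```

```text
time_s: 26.8
eef_pos: [541.7, -321.5, 60.0]
ee_rot: [0.0, 1.0, -0.0, 0.0]
force: [-0.3, 0.6, -1.5]
grip_width: 0.453
```

```bash
python3 -m creep '[{"grip":30,"linear":[0,0,1],"rot":[0,0,0]},{"grip":30,"linear":[0,0,0],"rot":[0,0,0]},{"grip":30,"linear":[0,0,0],"rot":[0,0,0]}]'
```

```text
time_s: 27.05
eef_pos: [541.6, -321.5, 59.0]
ee_rot: [0.0, 1.0, -0.0, 0.0]
force: [-0.0, 0.0, -1.4]
grip_width: 0.453
```

```bash
python3 -m creep '[{"grip":30,"linear":[0,0,0.7],"rot":[0,0,0]},{"grip":30,"linear":[0,0,0],"rot":[0,0,0]}]'; python3 -m creep '[{"grip":42,"linear":[0,0,0],"rot":[0,0,0]},{"grip":46,"linear":[0,0,0],"rot":[0,0,0]},{"grip":55,"linear":[0,0,0],"rot":[0,0,0]},{"grip":65,"linear":[0,0,0],"rot":[0,0,0]},{"grip":65,"linear":[0,0,-5],"rot":[0,0,0]},{"grip":65,"linear":[0,0,-20],"rot":[0,0,0]},{"grip":65,"linear":[0,0,-35],"rot":[0,0,0]},{"grip":65,"linear":[0,0,-35],"rot":[0,0,0]},{"grip":65,"linear":[0,0,-35],"rot":[0,0,0]},{"grip":65,"linear":[0,0,-30],"rot":[0,0,0]},{"grip":65,"linear":[0,0,-10],"rot":[0,0,0]},{"grip":65,"linear":[0,0,0],"rot":[0,0,0]}]' 40;  python3 cap.py f 542,-321,95
```

```text
time_s: 27.22
eef_pos: [541.7, -321.5, 58.2]
ee_rot: [0.0, 1.0, -0.0, 0.0]
force: [0.1, 0.5, -1.0]
grip_width: 0.456
time_s: 28.22
eef_pos: [542.3, -321.9, 231.4]
ee_rot: [0.002, 1.0, -0.0, 0.002]
force: [-0.0, -0.0, 0.3]
grip_width: 0.759
[ 542.3 -321.9  231.4] [-0.  -0.   0.3] 0.7594635679680058
wrist (542.0, -321.0, 95.0) 2222 mean [ 543.5 -321.6   95.3] circ [ 542.6 -321.5] 20.5
top (542.0, -321.0, 95.0) 244 mean [ 537.9 -314.6   95.1] circ [ 539.9 -321.9] 20.5
```

View pics/fw.png

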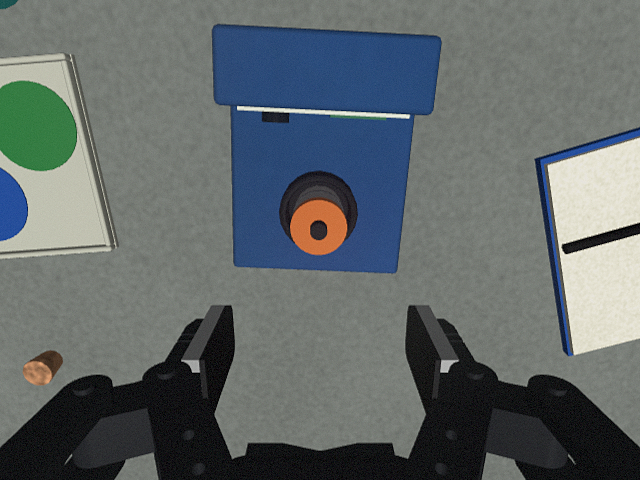

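The filter's top is at z = 95.3 mm (35 + 60) and within 1 mm of the cup centre, so it is seated and released. Now I'll go back for the green bottle.

```bash
python3 -m creep '[{"grip":65,"linear":[0,-16,0],"rot":[0,0,0]},{"grip":65,"linear":[3,-34,0],"rot":[0,0,0]},{"grip":65,"linear":[3,-34,0],"rot":[0,0,0]},{"grip":65,"linear":[3,-34,0],"rot":[0,0,0]},{"grip":65,"linear":[3,-34,0],"rot":[0,0,0]},{"grip":65,"linear":[3,-34,0],"rot":[0,0,0]},{"grip":65,"linear":[3,-34,0],"rot":[0,0,0]},{"grip":65,"linear":[3,-34,0],"rot":[0,0,0]},{"grip":65,"linear":[3,-34,0],"rot":[0,0,0]},{"grip":65,"linear":[3,-34,0],"rot":[0,0,0]},{"grip":65,"linear":[3,-34,0],"rot":[0,0,0]},{"grip":65,"linear":[3,-34,0],"rot":[0,0,0]}]'; python3 -m creep '[{"grip":65,"linear":[4,-34,0],"rot":[0,0,0]},{"grip":65,"linear":[4,-34,0],"rot":[0,0,0]},{"grip":65,"linear":[4,-34,0],"rot":[0,0,0]},{"grip":65,"linear":[4,-34,0],"rot":[0,0,0]},{"grip":65,"linear":[4,-34,0],"rot":[0,0,0]},{"grip":65,"linear":[4,-34,0],"rot":[0,0,0]},{"grip":65,"linear":[1,-25,0],"rot":[0,0,0]},{"grip":65,"linear":[0,-15,0],"rot":[0,0,0]},{"grip":65,"linear":[0,0,0],"rot":[0,0,0]},{"grip":65,"linear":[0,0,0],"rot":[0,0,0]}]'; python3 cap.py g 600,312,131 526,308,131 451,305,131
```

```text
time_s: 29.32
eef_pos: [573.8, 70.3, 225.9]
ee_rot: [-0.0, 1.0, -0.0, -0.002]
force: [0.6, 0.6, 0.8]
grip_width: 0.758
time_s: 30.15
eef_pos: [599.1, 312.7, 225.8]
ee_rot: [0.001, 1.0, 0.0, -0.002]
force: [0.2, -0.7, -0.5]
grip_width: 0.76
[599.1 312.7 225.8] [ 0.2 -0.7 -0.5] 0.7604665109957196
wrist (600.0, 312.0, 131.0) 2223 mean [600.8 312.5 131. ] circ [600.1 312.4] 17.0
wrist (526.0, 308.0, 131.0) 1774 mean [527.4 309.4 130.9] circ [526.2 309.6] 17.2
wrist (451.0, 305.0, 131.0) 1214 mean [455.  306.5 130.7] circ [451.9 306. ] 17.0
top (600.0, 312.0, 131.0) 202 mean [592.5 308.5 130.8] circ [597.3 310.4] 16.9
top (526.0, 308.0, 131.0) 340 mean [523.8 307.5 130.5] circ [523.4 307.8] 17.2
top (451.0, 305.0, 131.0) 355 mean [448.6 304.1 130.7] circ [448.4 304.1] 17.2
```

```bash
python3 -m creep '[{"grip":65,"linear":[0.5,0,15],"rot":[0,0,0]},{"grip":65,"linear":[0,0,30],"rot":[0,0,0]},{"grip":65,"linear":[0,0,30],"rot":[0,0,0]},{"grip":65,"linear":[0,0,28],"rot":[0,0,0]},{"grip":65,"linear":[0,0,13],"rot":[0,0,0]},{"grip":65,"linear":[0,0,7],"rot":[0,0,0]},{"grip":55,"linear":[0,0,0],"rot":[0,0,0]},{"grip":45,"linear":[0,0,0],"rot":[0,0,0]},{"grip":38,"linear":[0,0,0],"rot":[0,0,0]},{"grip":30,"linear":[0,0,0],"rot":[0,0,0]},{"grip":25,"linear":[0,0,0],"rot":[0,0,0]},{"grip":25,"linear":[0,0,0],"rot":[0,0,0]}]' 50; python3 -m creep '[{"grip":25,"linear":[0,0,0],"rot":[0,0,0]},{"grip":25,"linear":[0,0,0],"rot":[0,0,0]}]'
```

```text
time_s: 31.25
eef_pos: [601.0, 312.8, 107.0]
ee_rot: [-0.0, 1.0, -0.0, 0.002]
force: [0.2, -0.2, 6.5]
grip_width: 0.383
time_s: 31.42
eef_pos: [601.1, 312.7, 107.0]
ee_rot: [-0.0, 1.0, -0.0, 0.002]
force: [-0.7, 0.4, 7.1]
grip_width: 0.383
```

```bash
python3 -m creep '[{"grip":25,"linear":[0,0,-5],"rot":[0,0,0]},{"grip":25,"linear":[0,0,-10],"rot":[0,0,0]},{"grip":25,"linear":[0,0,-20],"rot":[0,0,0]},{"grip":25,"linear":[0,0,-30],"rot":[0,0,0]},{"grip":25,"linear":[0,0,-30],"rot":[0,0,0]},{"grip":25,"linear":[0,0,-30],"rot":[0,0,0]},{"grip":25,"linear":[0,0,-25],"rot":[0,0,0]},{"grip":25,"linear":[0,0,-15],"rot":[0,0,0]},{"grip":25,"linear":[1,8,-8],"rot":[0,0,0]},{"grip":25,"linear":[1,16,-2],"rot":[0,0,0]},{"grip":25,"linear":[1,24,0],"rot":[0,0,0]},{"grip":25,"linear":[1,28,0],"rot":[0,0,0]}]'; python3 -m creep '[{"grip":25,"linear":[1,28,0],"rot":[0,0,0]},{"grip":25,"linear":[1,28,0],"rot":[0,0,0]},{"grip":25,"linear":[1,28,0],"rot":[0,0,0]},{"grip":25,"linear":[0,28,0],"rot":[0,0,0]},{"grip":25,"linear":[0,28,0],"rot":[0,0,0]},{"grip":25,"linear":[0,28,0],"rot":[0,0,0]},{"grip":25,"linear":[0,28,0],"rot":[0,0,0]},{"grip":25,"linear":[0,28,0],"rot":[0,0,0]},{"grip":25,"linear":[0,28,0],"rot":[0,0,0]},{"grip":25,"linear":[0,28,0],"rot":[0,0,0]},{"grip":25,"linear":[0,20,0],"rot":[0,0,0]},{"grip":25,"linear":[0,9,10],"rot":[0,0,0]}]';  python3 -m creep '[{"grip":25,"linear":[0,0,20],"rot":[0,0,0]},{"grip":25,"linear":[0,0,30],"rot":[0,0,0]},{"grip":25,"linear":[0,0,30],"rot":[0,0,0]},{"grip":25,"linear":[0,0,25],"rot":[0,0,0]},{"grip":25,"linear":[0,0,12],"rot":[0,0,0]},{"grip":25,"linear":[0,0,5],"rot":[0,0,0]},{"grip":25,"linear":[0,0,0],"rot":[0,0,0]}]'
```

```text
time_s: 32.42
eef_pos: [603.6, 235.1, 278.6]
ee_rot: [0.0, 1.0, 0.0, -0.001]
force: [1.2, -0.7, -2.7]
grip_width: 0.383
time_s: 33.42
eef_pos: [606.5, -76.3, 270.2]
ee_rot: [0.001, 1.0, -0.002, 0.0]
force: [-0.1, -0.3, -2.1]
grip_width: 0.381
time_s: 34.0
eef_pos: [605.9, -72.2, 146.2]
ee_rot: [-0.001, 1.0, -0.0, -0.002]
force: [-0.2, -0.1, -1.4]
grip_width: 0.382
```

```bash
python3 -m creep '[{"grip":25,"linear":[1,0.5,15],"rot":[0,0,0]},{"grip":25,"linear":[0,0,12],"rot":[0,0,0]},{"grip":25,"linear":[0,0,6],"rot":[0,0,0]},{"grip":25,"linear":[0,0,3],"rot":[0,0,0]},{"grip":25,"linear":[0,0,2],"rot":[0,0,0]},{"grip":25,"linear":[0,0,1],"rot":[0,0,0]},{"grip":25,"linear":[0,0,0],"rot":[0,0,0]},{"grip":25,"linear":[0,0,0],"rot":[0,0,0]}]'; python3 -m creep '[{"grip":25,"linear":[0,0,1],"rot":[0,0,0]},{"grip":25,"linear":[0,0,0],"rot":[0,0,0]}]'
```

```text
time_s: 34.67
eef_pos: [608.4, -73.0, 109.7]
ee_rot: [0.0, 1.0, -0.0, 0.0]
force: [-0.9, 0.5, -3.1]
grip_width: 0.382
time_s: 34.83
eef_pos: [608.2, -72.9, 108.2]
ee_rot: [0.0, 1.0, -0.0, 0.0]
force: [-0.8, -0.3, -3.1]
grip_width: 0.381
```

```bash
python3 -m creep '[{"grip":25,"linear":[0,0,1],"rot":[0,0,0]},{"grip":25,"linear":[0,0,0.5],"rot":[0,0,0]},{"grip":25,"linear":[0,0,0],"rot":[0,0,0]}]'
```

```text
time_s: 35.08
eef_pos: [608.3, -72.9, 107.0]
ee_rot: [0.0, 1.0, -0.0, 0.0]
force: [-1.4, 0.8, 2.0]
grip_width: 0.382
```

```bash
python3 -m creep '[{"grip":36,"linear":[0,0,0],"rot":[0,0,0]},{"grip":45,"linear":[0,0,0],"rot":[0,0,0]},{"grip":65,"linear":[0,0,0],"rot":[0,0,0]},{"grip":65,"linear":[0,0,0],"rot":[0,0,0]},{"grip":65,"linear":[0,0,-10],"rot":[0,0,0]},{"grip":65,"linear":[0,0,-25],"rot":[0,0,0]},{"grip":65,"linear":[0,0,-35],"rot":[0,0,0]},{"grip":65,"linear":[0,0,-35],"rot":[0,0,0]},{"grip":65,"linear":[-2,-10,-18],"rot":[0,0,0]},{"grip":65,"linear":[-6,-28,-2],"rot":[0,0,0]},{"grip":65,"linear":[-7,-34,0],"rot":[0,0,0]},{"grip":65,"linear":[-7,-34,0],"rot":[0,0,0]}]' 40; python3 -m creep '[{"grip":65,"linear":[-7,-34,0],"rot":[0,0,0]},{"grip":65,"linear":[-7,-34,0],"rot":[0,0,0]},{"grip":65,"linear":[-7,-34,0],"rot":[0,0,0]},{"grip":65,"linear":[-7,-34,0],"rot":[0,0,0]},{"grip":65,"linear":[-7,-34,0],"rot":[0,0,0]},{"grip":65,"linear":[-8,-34,0],"rot":[0,0,0]},{"grip":65,"linear":[-8,-34,0],"rot":[0,0,0]},{"grip":65,"linear":[-8,-26,0],"rot":[0,0,0]},{"grip":65,"linear":[-3,-12,0],"rot":[0,0,0]},{"grip":65,"linear":[0,0,0],"rot":[0,0,0]},{"grip":65,"linear":[0,0,0],"rot":[0,0,0]}]'; python3 cap.py i 451,305,131 526,308,131 607,-73,131
```

```text
time_s: 36.08
eef_pos: [585.8, 33.9, 232.8]
ee_rot: [0.0, 1.0, -0.001, 0.001]
force: [1.1, 0.8, -0.3]
grip_width: 0.761
time_s: 37.0
eef_pos: [524.3, 308.8, 231.9]
ee_rot: [0.0, 1.0, 0.0, 0.0]
force: [-0.1, -0.7, -0.8]
grip_width: 0.762
[524.3 308.8 231.9] [-0.1 -0.7 -0.8] 0.7622046553089391
wrist (451.0, 305.0, 131.0) 1695 mean [452.  306.  130.9] circ [450.8 305.9] 17.2
wrist (526.0, 308.0, 131.0) 2127 mean [526.8 309.3 131. ] circ [526.2 309.3] 17.0
top (451.0, 305.0, 131.0) 355 mean [448.7 304.  130.6] circ [448.5 304.4] 17.2
top (526.0, 308.0, 131.0) 65 mean [524.4 296.2 130.3] circ [524.  306.9] 16.6
top (607.0, -73.0, 131.0) 330 mean [604.7 -74.1 130.8] circ [604.8 -74.2] 16.8
```

View pics/it.png

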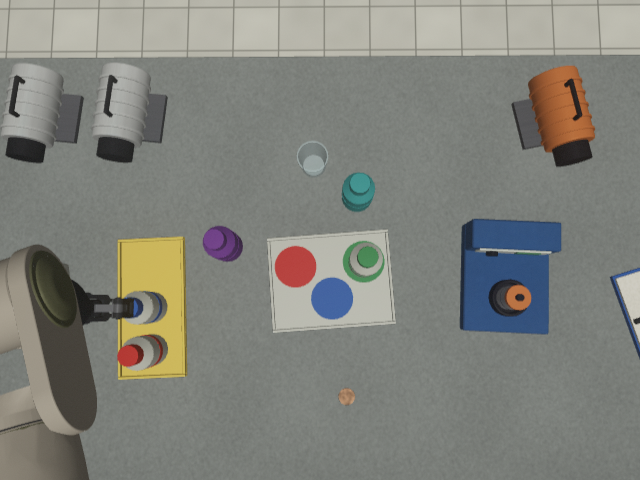

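Green stands centred on its disc at (367,258) and the filter is seated at (517,297). Now the blue bottle.

```bash
python3 -m creep '[{"grip":65,"linear":[1,0,15],"rot":[0,0,0]},{"grip":65,"linear":[0,0,30],"rot":[0,0,0]},{"grip":65,"linear":[0,0,30],"rot":[0,0,0]},{"grip":65,"linear":[0,0,30],"rot":[0,0,0]},{"grip":65,"linear":[0,0,16],"rot":[0,0,0]},{"grip":65,"linear":[0,0,7],"rot":[0,0,0]},{"grip":55,"linear":[0,0,0],"rot":[0,0,0]},{"grip":45,"linear":[0,0,0],"rot":[0,0,0]},{"grip":38,"linear":[0,0,0],"rot":[0,0,0]},{"grip":30,"linear":[0,0,0],"rot":[0,0,0]},{"grip":25,"linear":[0,0,0],"rot":[0,0,0]},{"grip":25,"linear":[0,0,0],"rot":[0,0,0]}]' 50; python3 -m creep '[{"grip":25,"linear":[0,0,0],"rot":[0,0,0]},{"grip":25,"linear":[0,0,0],"rot":[0,0,0]}]'
```

```text
time_s: 38.1
eef_pos: [526.1, 309.3, 105.4]
ee_rot: [-0.0, 1.0, -0.0, 0.002]
force: [-0.3, -0.2, 6.0]
grip_width: 0.381
time_s: 38.27
eef_pos: [526.1, 309.3, 105.5]
ee_rot: [-0.0, 1.0, -0.0, 0.002]
force: [0.7, 0.3, 7.5]
grip_width: 0.378
```

```bash
python3 -m creep '[{"grip":25,"linear":[0,0,-5],"rot":[0,0,0]},{"grip":25,"linear":[0,0,-10],"rot":[0,0,0]},{"grip":25,"linear":[0,0,-20],"rot":[0,0,0]},{"grip":25,"linear":[0,0,-30],"rot":[0,0,0]},{"grip":25,"linear":[0,0,-30],"rot":[0,0,0]},{"grip":25,"linear":[0,0,-30],"rot":[0,0,0]},{"grip":25,"linear":[0,0,-25],"rot":[0,0,0]},{"grip":25,"linear":[0,0,-15],"rot":[0,0,0]},{"grip":25,"linear":[1,8,-8],"rot":[0,0,0]},{"grip":25,"linear":[1,16,-2],"rot":[0,0,0]},{"grip":25,"linear":[2,24,0],"rot":[0,0,0]},{"grip":25,"linear":[2,28,0],"rot":[0,0,0]}]'; python3 -m creep '[{"grip":25,"linear":[2,28,0],"rot":[0,0,0]},{"grip":25,"linear":[2,28,0],"rot":[0,0,0]},{"grip":25,"linear":[2,28,0],"rot":[0,0,0]},{"grip":25,"linear":[1,28,0],"rot":[0,0,0]},{"grip":25,"linear":[1,28,0],"rot":[0,0,0]},{"grip":25,"linear":[1,28,0],"rot":[0,0,0]},{"grip":25,"linear":[0,28,0],"rot":[0,0,0]},{"grip":25,"linear":[0,28,0],"rot":[0,0,0]},{"grip":25,"linear":[0,18,0],"rot":[0,0,0]},{"grip":25,"linear":[0,7,10],"rot":[0,0,0]},{"grip":25,"linear":[0,0,20],"rot":[0,0,0]},{"grip":25,"linear":[0,0,30],"rot":[0,0,0]}]';  python3 -m creep '[{"grip":25,"linear":[0,0,30],"rot":[0,0,0]},{"grip":25,"linear":[0,0,25],"rot":[0,0,0]},{"grip":25,"linear":[0,0,12],"rot":[0,0,0]},{"grip":25,"linear":[0,0,5],"rot":[0,0,0]},{"grip":25,"linear":[0,0,0],"rot":[0,0,0]}]'
```

```text
time_s: 39.27
eef_pos: [530.7, 232.3, 278.2]
ee_rot: [0.0, 1.0, 0.001, -0.001]
force: [1.2, -0.6, -1.9]
grip_width: 0.382
time_s: 40.27
eef_pos: [540.5, -16.5, 219.0]
ee_rot: [0.0, 1.0, -0.001, 0.002]
force: [0.7, -0.7, -3.1]
grip_width: 0.384
time_s: 40.68
eef_pos: [539.3, -15.6, 145.3]
ee_rot: [-0.0, 1.0, 0.0, -0.001]
force: [-0.4, -0.3, -1.7]
grip_width: 0.382
```

```bash
python3 -m creep '[{"grip":25,"linear":[0.5,0.5,15],"rot":[0,0,0]},{"grip":25,"linear":[0,0,12],"rot":[0,0,0]},{"grip":25,"linear":[0,0,6],"rot":[0,0,0]},{"grip":25,"linear":[0,0,3],"rot":[0,0,0]},{"grip":25,"linear":[0,0,2],"rot":[0,0,0]},{"grip":25,"linear":[0,0,1],"rot":[0,0,0]},{"grip":25,"linear":[0,0,1],"rot":[0,0,0]},{"grip":25,"linear":[0,0,0],"rot":[0,0,0]}]'; python3 -m creep '[{"grip":25,"linear":[0,0,1],"rot":[0,0,0]},{"grip":25,"linear":[0,0,0],"rot":[0,0,0]}]'
```

```text
time_s: 41.35
eef_pos: [540.8, -16.4, 106.9]
ee_rot: [0.0, 1.0, -0.0, 0.0]
force: [0.4, -0.5, -1.6]
grip_width: 0.379
time_s: 41.52
eef_pos: [540.7, -16.4, 105.7]
ee_rot: [0.0, 1.0, -0.0, 0.0]
force: [0.6, -0.0, -2.7]
grip_width: 0.378
```

```bash
python3 -m creep '[{"grip":25,"linear":[0,0,1],"rot":[0,0,0]},{"grip":25,"linear":[0,0,0],"rot":[0,0,0]}]'
```

```text
time_s: 41.68
eef_pos: [541.0, -16.5, 105.5]
ee_rot: [0.0, 1.0, -0.0, 0.001]
force: [-1.0, 0.6, 4.1]
grip_width: 0.379
```

```bash
python3 -m creep '[{"grip":36,"linear":[0,0,0],"rot":[0,0,0]},{"grip":45,"linear":[0,0,0],"rot":[0,0,0]},{"grip":65,"linear":[0,0,0],"rot":[0,0,0]},{"grip":65,"linear":[0,0,0],"rot":[0,0,0]},{"grip":65,"linear":[0,0,-10],"rot":[0,0,0]},{"grip":65,"linear":[0,0,-25],"rot":[0,0,0]},{"grip":65,"linear":[0,0,-35],"rot":[0,0,0]},{"grip":65,"linear":[0,0,-35],"rot":[0,0,0]},{"grip":65,"linear":[-4,-10,-18],"rot":[0,0,0]},{"grip":65,"linear":[-9,-28,-2],"rot":[0,0,0]},{"grip":65,"linear":[-9,-32,0],"rot":[0,0,0]},{"grip":65,"linear":[-9,-32,0],"rot":[0,0,0]}]' 40; python3 -m creep '[{"grip":65,"linear":[-9,-32,0],"rot":[0,0,0]},{"grip":65,"linear":[-9,-32,0],"rot":[0,0,0]},{"grip":65,"linear":[-9,-32,0],"rot":[0,0,0]},{"grip":65,"linear":[-9,-32,0],"rot":[0,0,0]},{"grip":65,"linear":[-9,-32,0],"rot":[0,0,0]},{"grip":65,"linear":[-9,-32,0],"rot":[0,0,0]},{"grip":65,"linear":[-5,-22,0],"rot":[0,0,0]},{"grip":65,"linear":[0,-6,0],"rot":[0,0,0]},{"grip":65,"linear":[0,0,0],"rot":[0,0,0]},{"grip":65,"linear":[0,0,0],"rot":[0,0,0]}]'; python3 cap.py j 451,305,131 542,-16,131 607,-73,131
```

```text
time_s: 42.68
eef_pos: [509.3, 86.4, 230.8]
ee_rot: [0.0, 1.0, -0.001, 0.001]
force: [0.3, -0.6, -0.2]
grip_width: 0.76
time_s: 43.52
eef_pos: [450.9, 305.0, 229.9]
ee_rot: [0.0, 1.0, -0.0, 0.0]
force: [-0.1, -0.6, -0.3]
grip_width: 0.764
[450.9 305.  229.9] [-0.1 -0.6 -0.3] 0.7642335785305996
wrist (451.0, 305.0, 131.0) 2152 mean [451.5 306.  130.9] circ [450.8 305.9] 17.0
top (451.0, 305.0, 131.0) 166 mean [455.6 301.1 130.5] circ [449.  304.1] 16.8
top (542.0, -16.0, 131.0) 344 mean [538.8 -17.4 130.8] circ [538.8 -17.5] 16.8
top (607.0, -73.0, 131.0) 330 mean [604.7 -74.  131. ] circ [604.8 -74.2] 16.7
```

View pics/jt.png

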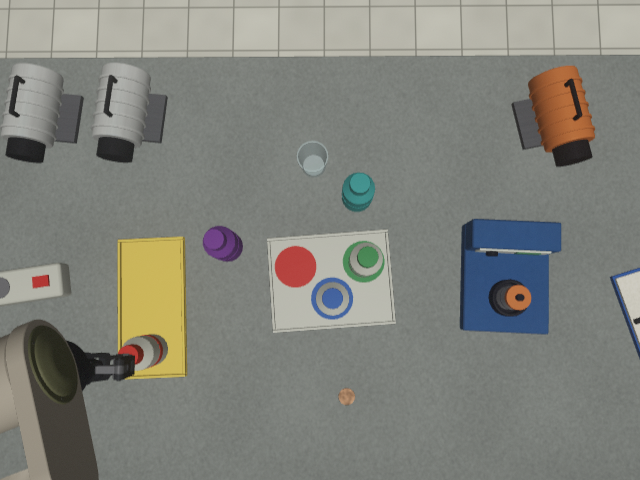

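Blue stands centred on its disc at (332,298). Last is red.

```bash
python3 -m creep '[{"grip":65,"linear":[-0.5,0,15],"rot":[0,0,0]},{"grip":65,"linear":[0,0,30],"rot":[0,0,0]},{"grip":65,"linear":[0,0,30],"rot":[0,0,0]},{"grip":65,"linear":[0,0,30],"rot":[0,0,0]},{"grip":65,"linear":[0,0,14],"rot":[0,0,0]},{"grip":65,"linear":[0,0,7],"rot":[0,0,0]},{"grip":55,"linear":[0,0,0],"rot":[0,0,0]},{"grip":45,"linear":[0,0,0],"rot":[0,0,0]},{"grip":38,"linear":[0,0,0],"rot":[0,0,0]},{"grip":30,"linear":[0,0,0],"rot":[0,0,0]},{"grip":25,"linear":[0,0,0],"rot":[0,0,0]},{"grip":25,"linear":[0,0,0],"rot":[0,0,0]}]' 50; python3 -m creep '[{"grip":25,"linear":[0,0,0],"rot":[0,0,0]},{"grip":25,"linear":[0,0,0],"rot":[0,0,0]}]'
```

```text
time_s: 44.62
eef_pos: [451.0, 305.9, 105.2]
ee_rot: [-0.0, 1.0, -0.0, 0.001]
force: [0.5, 0.0, 6.3]
grip_width: 0.383
time_s: 44.78
eef_pos: [451.0, 305.9, 105.2]
ee_rot: [-0.0, 1.0, -0.0, 0.001]
force: [-0.0, -0.2, 6.5]
grip_width: 0.383
```

```bash
python3 -m creep '[{"grip":25,"linear":[0,0,-5],"rot":[0,0,0]},{"grip":25,"linear":[0,0,-10],"rot":[0,0,0]},{"grip":25,"linear":[0,0,-20],"rot":[0,0,0]},{"grip":25,"linear":[0,0,-30],"rot":[0,0,0]},{"grip":25,"linear":[0,0,-30],"rot":[0,0,0]},{"grip":25,"linear":[0,0,-30],"rot":[0,0,0]},{"grip":25,"linear":[0,0,-25],"rot":[0,0,0]},{"grip":25,"linear":[0,0,-15],"rot":[0,0,0]},{"grip":25,"linear":[5,8,-8],"rot":[0,0,0]},{"grip":25,"linear":[9,16,-2],"rot":[0,0,0]},{"grip":25,"linear":[14,24,0],"rot":[0,0,0]},{"grip":25,"linear":[14,24,0],"rot":[0,0,0]}]'; python3 -m creep '[{"grip":25,"linear":[15,26,0],"rot":[0,0,0]},{"grip":25,"linear":[15,26,0],"rot":[0,0,0]},{"grip":25,"linear":[15,26,0],"rot":[0,0,0]},{"grip":25,"linear":[15,26,0],"rot":[0,0,0]},{"grip":25,"linear":[15,26,0],"rot":[0,0,0]},{"grip":25,"linear":[15,26,0],"rot":[0,0,0]},{"grip":25,"linear":[10,18,0],"rot":[0,0,0]},{"grip":25,"linear":[5,9,10],"rot":[0,0,0]},{"grip":25,"linear":[0,0,20],"rot":[0,0,0]},{"grip":25,"linear":[0,0,30],"rot":[0,0,0]},{"grip":25,"linear":[0,0,30],"rot":[0,0,0]},{"grip":25,"linear":[0,0,25],"rot":[0,0,0]}]';  python3 -m creep '[{"grip":25,"linear":[0,0,12],"rot":[0,0,0]},{"grip":25,"linear":[0,0,5],"rot":[0,0,0]},{"grip":25,"linear":[0,0,0],"rot":[0,0,0]}]'
```

```text
time_s: 45.78
eef_pos: [492.4, 232.4, 278.5]
ee_rot: [0.0, 1.0, 0.0, -0.0]
force: [-0.1, 0.0, -2.3]
grip_width: 0.377
time_s: 46.78
eef_pos: [595.8, 50.8, 160.6]
ee_rot: [-0.0, 1.0, 0.0, -0.002]
force: [-0.5, 0.3, -2.4]
grip_width: 0.381
time_s: 47.03
eef_pos: [596.3, 50.8, 145.1]
ee_rot: [-0.0, 1.0, 0.0, -0.001]
force: [-0.2, 0.5, -2.4]
grip_width: 0.385
```

```bash
python3 -m creep '[{"grip":25,"linear":[0.8,0,15],"rot":[0,0,0]},{"grip":25,"linear":[0,0,12],"rot":[0,0,0]},{"grip":25,"linear":[0,0,6],"rot":[0,0,0]},{"grip":25,"linear":[0,0,3],"rot":[0,0,0]},{"grip":25,"linear":[0,0,2],"rot":[0,0,0]},{"grip":25,"linear":[0,0,1],"rot":[0,0,0]},{"grip":25,"linear":[0,0,1],"rot":[0,0,0]},{"grip":25,"linear":[0,0,0],"rot":[0,0,0]}]'; python3 -m creep '[{"grip":25,"linear":[0,0,1],"rot":[0,0,0]},{"grip":25,"linear":[0,0,0],"rot":[0,0,0]}]'
```

```text
time_s: 47.7
eef_pos: [598.1, 50.5, 107.0]
ee_rot: [0.0, 1.0, -0.0, 0.0]
force: [0.3, 0.1, -1.6]
grip_width: 0.381
time_s: 47.87
eef_pos: [598.0, 50.6, 105.7]
ee_rot: [-0.0, 1.0, -0.0, 0.0]
force: [-0.7, 1.3, -1.9]
grip_width: 0.381
```

```bash
python3 -m creep '[{"grip":25,"linear":[0,0,1],"rot":[0,0,0]},{"grip":25,"linear":[0,0,0],"rot":[0,0,0]}]';  python3 -m creep '[{"grip":36,"linear":[0,0,0],"rot":[0,0,0]},{"grip":45,"linear":[0,0,0],"rot":[0,0,0]},{"grip":65,"linear":[0,0,0],"rot":[0,0,0]},{"grip":65,"linear":[0,0,0],"rot":[0,0,0]},{"grip":65,"linear":[0,0,-10],"rot":[0,0,0]},{"grip":65,"linear":[0,0,-25],"rot":[0,0,0]},{"grip":65,"linear":[0,0,-35],"rot":[0,0,0]},{"grip":65,"linear":[0,0,-35],"rot":[0,0,0]},{"grip":65,"linear":[-20,0,-18],"rot":[0,0,0]},{"grip":65,"linear":[-30,0,-2],"rot":[0,0,0]},{"grip":65,"linear":[-30,0,0],"rot":[0,0,0]},{"grip":65,"linear":[-30,0,0],"rot":[0,0,0]}]' 40; python3 -m creep '[{"grip":65,"linear":[-30,0,0],"rot":[0,0,0]},{"grip":65,"linear":[-30,0,0],"rot":[0,0,0]},{"grip":65,"linear":[0,0,0],"rot":[0,0,0]},{"grip":65,"linear":[0,0,0],"rot":[0,0,0]}]'; python3 cap.py k 598,51,131 542,-16,131 607,-73,131 542,-321,95; python3 - <<'E'
from rig import imaging
import cv2
p,d=imaging.capture("scene"); cv2.imwrite("pics/s3.png",p[:,:,::-1])
E
```

```text
time_s: 48.03
eef_pos: [598.3, 50.6, 105.3]
ee_rot: [0.0, 1.0, -0.0, 0.001]
force: [-1.2, 0.4, 2.6]
grip_width: 0.38
time_s: 49.03
eef_pos: [486.7, 50.6, 230.5]
ee_rot: [0.0, 1.0, -0.0, 0.001]
force: [0.6, -0.5, 1.0]
grip_width: 0.761
time_s: 49.37
eef_pos: [427.5, 50.6, 230.8]
ee_rot: [0.0, 1.0, -0.0, 0.001]
force: [0.5, 0.6, 0.1]
grip_width: 0.762
[427.5  50.6 230.8] [0.5 0.6 0.1] 0.7615399337547715
wrist (542.0, -16.0, 131.0) 3285 mean [540.7 -15.7 131. ] circ [540.6 -16.3] 17.1
top (598.0, 51.0, 131.0) 341 mean [595.5  49.5 130.9] circ [595.7  49.5] 16.9
top (542.0, -16.0, 131.0) 340 mean [538.7 -17.5 130.9] circ [538.9 -17.4] 16.7
top (607.0, -73.0, 131.0) 335 mean [604.8 -74.1 131.1] circ [604.8 -74.1] 16.9
top (542.0, -321.0, 95.0) 431 mean [ 540.7 -322.    95.2] circ [ 541.3 -322.4] 20.9
```

View pics/s3.png

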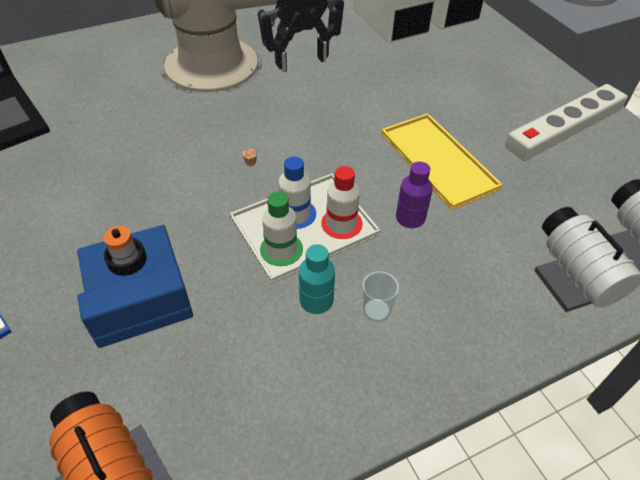

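View pics/kw.png

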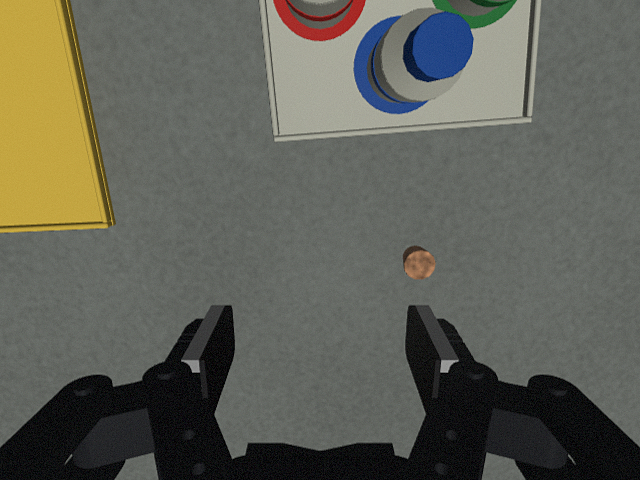

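The scene view shows all three bottles upright on their own discs: green (280,230), blue (295,195) and red (342,205). The filter is in the cup at (122,245), the beaker (378,296) hasn't moved, and the gripper is well clear. Handing in.

```bash
python3 -c "
from rig import ctrl
print(ctrl.finish_job())"
```

```text
the job is handed in; nothing more can be done
None
```

I finished the job and handed it in at about 49.5 s of the 115 s allowed. No verdict is reported at hand-in. I set all three bottles aside upright in the yellow tray, seated and released the filter in the black cup, then put each bottle back on the disc matching its cap.

**Bottles:** all three stand upright with cap tops at z ≈ 131 mm, as at the start. Their centres are within about 3 mm of their disc centres, against a limit of 13 mm.

**Filter:** its top is at z ≈ 95 mm, which means it is fully down on the cup floor. It is about 1 mm from the cup centre, against a limit of 9 mm.

**Beaker and gripper:** in the last picture the beaker had not moved, and the gripper was open and clear of everything.

**Disagreements:**
- The top camera read about 2 to 3 mm lower in x, and 1 to 2 mm lower in y, than the wrist camera and the arm. That is about its calibration tolerance; I followed the wrist camera and the arm's own position.
- The wrist camera's direct fit of the red disc was spoiled by stray pixels. I worked out its centre from the green disc and the tray's known layout, and it came within about 1 mm of the first two-camera estimate.

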